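# Sort and clamp cage-floor slats for drilling

## Robot

A 7-joint arm with a two-finger parallel gripper is mounted at the origin on the work surface. World frame = base frame: x ahead of the robot, y to its left, z up, the work surface at z = 0. Lengths are in mm, angles in rad, forces in N, time in s.
With the tool pointing down it reaches from about 425 to 925 mm from the base axis. Payload 6.8 kg.
Tool frame: the origin (TCP) lies at the very end of the fingers, on their centre line; the grasp point (between the pads) lies 19 mm behind it (arm.hold_point_z is the z of the grasp point in the tool frame, in mm); z points along the fingers, y is the line along which they close (so a half turn about z gives the same grasp; the last joint's range is limited). The gripper opens to 85 mm and grips with 20 to 120 N. Pads are 22 mm wide; open, the fingers measure 114 mm over their backs; the gripper's body (76 mm by 85 mm) begins 54 mm behind the grasp point. The pads swing forward as they close: fully open they stand 13 mm farther back than shut.
Start: joints at [1.017, 0.477, 0.022, 1.555, -0.011, 1.109, -0.083], TCP at [291.057, -609.043, 231.308] pointing down, gripper open.
Joint ranges: [-2.96, 2.96], [-0.34, 2.1], [-1.41, 1.46], [0.24, 2.44], [-1.37, 4.51], [0.17, 1.92], [-2.96, 2.96]. Speed limits (rad/s): [2.39, 2.39, 3.14, 3.14, 3.14, 3.14, 3.14].

## Interface

Orientations are given as a rotation vector (axis times angle).
In Python, from workcell import arm gives the robot as it stands.
- The arm moves only by the tool servo_tool, never from a script. Its argument "commands" is a list of rows, each a list of 4 numbers: the shift along the tool's x, y, z in mm, then the turn about the tool's z in rad. A call has 1 to 8 rows; each row shifts and turns the commanded pose from where the row before left it, along the tool's axes as they then stand; what a row does not reach is not made up. A row lasts 1/10 s, in which the tool goes at most 50 mm and 8.59 degrees, less where a joint would pass 70% of its speed; a pose out of reach is approached as far as the arm can. A call is refused whole if a number of a shift passes 50 or a number of a turn 0.15, either way. A call with a gripper value outside its range is refused whole. "hand" is the finger opening in mm, from 0 to 85.4, set as the call begins (left out, the last holds). The fingers move at their own pace and stop on an object; "grip_force" is the grip in N (left out, the last holds). Time passes only in rows, so rows that do not move let the fingers close. It gives the time, the measured TCP pose, the force, the opening and the grip force at its end, in the units of the state.
- arm.observe(): the state, without advancing time (a new reading comes with each control period).
- arm.read_camera(name): name is "side" or "top"; returns (picture, depth): 384x512x3 uint8, red, green, blue; 384x512 float32, mm along the optical axis (not along the pixel's ray), 0 where there is no reading.
- arm.camera_info(name): a dict with "fov_y" (degrees; the focal length in pixels is half the picture's height over the tangent of half this angle, whatever the lens; pixels are square), "cx", "cy" (the principal point, pixels), "world_from_camera" (4x4, takes a point from camera to world coordinates). Camera axes: x right, y down, z forward; pixel columns grow to the right and rows downward; lengths in mm; the calibration is good to about 2 mm. A picture is of the moment at which its call begins. camera_info takes no time and is no camera call.
- arm.job_done(): hands the job in; it is judged then, once.
Trained networks look in the newest picture that a camera, given by its name, has taken for a name from the list of things; names that differ only in an ending like _2 or _b are one class to them, and where a whole thing is asked for, a point or a joint stands for the part that bears it (a point fixed in the world has none). Each returns a list of dicts, best first, with "confidence" (0 to 1); they miss things now and then, are a little off and sometimes report something else, mostly with a low value. They report only what shows in the picture. A call takes as long as a camera call. They do not tell look-alikes from the thing itself.
- arm.look_for(label, camera): "box" ([left, top, right, bottom] in pixels, round what is visible of it).
- arm.landmark_of(label, camera): "at" ([column, row] in pixels: a listed point, or the origin of a listed thing).
The state is a dict: "clock": time; "joint_pos": joint angles; "qvel": joint speeds; "tau": joint torques, N m; "tool_pos": TCP position; "tcp_rot": TCP orientation; "force": force on the tool from outside, world axes, zero at the start; "ft_torque": the same for the moment, N m; "finger_gap": finger opening in mm; "finger_force": force on a finger pad.
Only numpy, scipy, OpenCV 4.12 (cv2) and the standard library are available. Lean on these libraries where they do the work, as an engineer would, in place of code of your own. Each camera call takes 0.05 s, during which the arm holds its last target. There are 200 camera calls.

## Task

Get the new cage-floor slats ready to be drilled in one go. Wind the clamp open, put any slat that is too short or has a broken corner into the grey reject tray, and stack all the sound ones flat and squarely on top of one another, on the clamp's bed, endways under the pad with their ends up to the column and their edges along the steel side guide. Then wind the crank clockwise until the pad meets the stack, snug it firmly but without crushing the wood, and let go; leave the jug, bowl and tub alone.

Things in the scene. Friction and masses are not known exactly. Their poses are not given: they have to be found in the camera images.
- slat_1_mid (a point): wooden cage-floor slat, pale wood, sound and full-length, 220 long x 30 wide x 10 mm thick, about 55 g; may be absent (None). Point: its centre, half-way up its thickness, midway along and across it; x axis along its length, y across its width, z through its thickness
- slat_2_mid (a point): wooden cage-floor slat, pale wood, sound and full-length, 220 long x 30 wide x 10 mm thick, about 55 g; may be absent (None). Point: its centre, half-way up its thickness, midway along and across it; x axis along its length, y across its width, z through its thickness
- slat_3_mid (a point): wooden cage-floor slat, pale wood, sound and full-length, 220 long x 30 wide x 10 mm thick, about 55 g; may be absent (None). Point: its centre, half-way up its thickness, midway along and across it; x axis along its length, y across its width, z through its thickness
- short_slat_mid (a point): wooden cage-floor slat, pale wood, sawn too short: 160 long x 30 wide x 10 mm thick, about 40 g (a reject); may be absent (None). Point: its centre, half-way up its thickness, midway along and across it; x axis along its length, y across its width, z through its thickness
- chipped_slat_mid (a point): wooden cage-floor slat, pale wood, with one corner broken out: 220 long x 30 wide x 10 mm thick, but over the last 70 mm at its +x end the +y half of the width is gone (15 mm left), about 48 g (a reject); may be absent (None). Point: its centre, half-way up its thickness, midway along and across its full outline; x axis along its length, y across its width, z through its thickness
- seat (a point): where a slat belongs on the blue clamp's bed: the middle of its place, on the bed's top; z up, y along the bed towards the column, x across it towards the side guide. A slat lies with its length along y, centred here: its end then 3 mm short of the column's face (end stop, y = +113 mm), its edge 3 mm short of the guide. Slats stack here, three are 30 mm high
- clamp: fixed blue bench screw clamp; axes as the seat's, origin at counter height, seat at y = +20 mm. Bed plate 105 x 330 mm, top 20 mm above the counter. Steel side guide: an upright strip 8 mm thick, 36 mm tall on the bed, its face at x = +18, from y = +45 to +107 mm. The C-frame's arm (44 mm wide) overhangs the bed from y = +78 to the column at +133 mm, 60 to 95 mm above the bed: slats go in endways from -y
- pad_face (a point): centre of the underside of the clamp's round black rubber-faced pad (32 mm across, does not turn), on the screw's vertical axis at x = 0, y = +80 mm of the seat; at the start 15 to 25 mm above the bed, 46 mm when fully open
- knob (a point): centre of the crank's upright black revolving grip (24 mm thick, 53 mm tall, this point 26 mm above its foot; below the foot is the flat crank arm, 18 mm wide). It goes round the screw's axis at a radius of 45 mm, its centre 146 mm higher than the pad's face, spins freely on its pin and rises and falls with the screw. Nothing stands above the crank
- crank (a joint): crank angle, rad, growing clockwise seen from above; at 0 (and each full turn) the grip is on the axis's +y side (column), at pi/2 on +x. Clockwise lowers the pad 12 mm a turn; fully open at -13.6. It stays where left. Turning freely takes 0.06 N m (1.3 N at the grip), each 100 N on the pad adds 0.19 N m (4.2 N). Once the pad touches, its force rises some 38 N per rad; let go, some 30 N stays
- tray: fixed grey plastic tray for rejects, open-topped, outside 270 (along its x) x 126 x 35 mm tall, walls and floor 4 to 5 mm; origin at the centre of its underside
- jug: clear plastic measuring jug, 90 mm across, 110 mm tall, with a handle; origin under its centre. Not part of the job
- bowl: small steel bowl, 110 mm across, 45 mm tall; origin under its centre. Not part of the job
- tub: white plastic tub, about 125 mm across, 115 mm tall; origin under its centre. Not part of the job
There are look-alikes about, which are no part of the job. What is shaped like the part that bears slat_3_mid but black or red is not meant.

How it is judged (in metres and radians):
On the way, in this order (a step that is already met when the one before it is completed fails the run):
1. every sound slat lies stacked flat and square in its place on the clamp's bed, not yet pressed (x of slat_1_mid in the frame of seat between -0.01 and 0.008 m and y of slat_1_mid in the frame of seat between -0.012 and 0.008 m and z of slat_1_mid in the frame of seat between 0 and 0.032 m and angle between the x axis of each of slat_1_mid, slat_2_mid, slat_3_mid and the y axis of seat, either way round below 0.08 rad and angle between the z axis of each of slat_1_mid, slat_2_mid, slat_3_mid and the z axis of seat, either way round below 0.08 rad and x of slat_2_mid in the frame of seat between -0.01 and 0.008 m and y of slat_2_mid in the frame of seat between -0.012 and 0.008 m and z of slat_2_mid in the frame of seat between 0 and 0.032 m and x of slat_3_mid in the frame of seat between -0.01 and 0.008 m and y of slat_3_mid in the frame of seat between -0.012 and 0.008 m and z of slat_3_mid in the frame of seat between 0 and 0.032 m and contact force between pad and slat_1 below 2 N and contact force between pad and slat_2 below 2 N and contact force between pad and slat_3 below 2 N), for 0.3 s.
2. the pad is wound down on the stack and presses it with more than 12 N ((contact force between pad and slat_1 above 12 N or contact force between pad and slat_2 above 12 N or contact force between pad and slat_3 above 12 N)), for 0.3 s.
At the end, for the whole second after the job is handed in: Each sound slat lies flat in the stack on the bed, within about 8 to 12 mm and 0.08 rad of its place, and the pad holds them with more than 8 N; each reject lies inside the tray, below its rim, at rest (x of slat_1_mid in the frame of seat between -0.01 and 0.008 m and y of slat_1_mid in the frame of seat between -0.012 and 0.008 m and z of slat_1_mid in the frame of seat between 0 and 0.032 m and angle between the x axis of each of slat_1_mid, slat_2_mid, slat_3_mid and the y axis of seat, either way round below 0.08 rad and angle between the z axis of each of slat_1_mid, slat_2_mid, slat_3_mid and the z axis of seat, either way round below 0.08 rad and x of slat_2_mid in the frame of seat between -0.01 and 0.008 m and y of slat_2_mid in the frame of seat between -0.012 and 0.008 m and z of slat_2_mid in the frame of seat between 0 and 0.032 m and x of slat_3_mid in the frame of seat between -0.01 and 0.008 m and y of slat_3_mid in the frame of seat between -0.012 and 0.008 m and z of slat_3_mid in the frame of seat between 0 and 0.032 m and (contact force between pad and slat_1 above 8 N or contact force between pad and slat_2 above 8 N or contact force between pad and slat_3 above 8 N) and x of short_slat_mid in the frame of tray between -0.055 and 0.055 m and y of short_slat_mid in the frame of tray between -0.052 and 0.052 m and z of short_slat_mid in the frame of tray between 0 and 0.034 m and linear speed of each of short_slat, chipped_slat below 0.02 m/s and x of chipped_slat_mid in the frame of tray between -0.035 and 0.035 m and y of chipped_slat_mid in the frame of tray between -0.052 and 0.052 m and z of chipped_slat_mid in the frame of tray between 0 and 0.034 m); the robot touches nothing.
It fails at once if the measuring jug is shifted by more than 30 mm or tipped (distance of jug from where it was at the start of the episode above 0.03 m or angle between jug's own z axis and vertical above 0.35 rad).
It fails at once if the steel bowl is shifted by more than 30 mm or tipped (distance of bowl from where it was at the start of the episode above 0.03 m or angle between bowl's own z axis and vertical above 0.35 rad).
It fails at once if the white tub is shifted by more than 30 mm or tipped (distance of tub from where it was at the start of the episode above 0.03 m or angle between tub's own z axis and vertical above 0.35 rad).
It fails at once if the clamp is over-tightened: its pad presses the slats with more than 150 N (contact force between pad and slat_1 above 150 N or contact force between pad and slat_2 above 150 N or contact force between pad and slat_3 above 150 N).
It fails at once if a reject slat is squeezed in the clamp (contact force between pad and short_slat above 5 N or contact force between pad and chipped_slat above 5 N).
Of slat_1, slat_2, slat_3 only 2 to 3 are there at a start; the rules pass over those that are not, and their reading is None.
Of short_slat, chipped_slat only 1 to 2 are there at a start; the rules pass over those that are not, and their reading is None.
At some moment in a run one of short_slat, chipped_slat may be knocked a few centimetres aside while the robot is not near it.
Once in a run the grip may slacken for a moment while it holds something.
It also fails if it takes over 208 s, if anything falls off the work surface, if the arm or the gripper's body presses on something with over 40 N, if the wrist force passes 120 N, or if a joint passes its speed limit or range.

## Working session

There is one attempt and no reset: what is moved stays moved. The work goes in short steps, Python scripts to look and compute and a tool call to move; the robot and the scene stay as the last step left them, time stands still between calls to the robot, and variables do not carry over. Pictures are saved under pics/ and viewed, at most 14 in all, crops included, and the job is handed in when it is done.

Besides the shell and the picture viewer there is one more tool, called after "Request:" by a JSON object that holds its "fn" and its "kwargs". servo_tool: Moves the arm, as the interface text tells. Its arguments: {"type":"object","properties":{"commands":{"type":"array"},"hand":{"type":"number"},"grip_force":{"type":"number"}},"required":["commands"]}

```bash
ls; mkdir -p pics; cat > h.py <<'E'
import numpy as np, cv2
from workcell import arm
from scipy.spatial.transform import Rotation as R
def cam(n):
    i=arm.camera_info(n); f=192/np.tan(np.radians(i["fov_y"])/2); return f,i["cx"],i["cy"],np.array(i["world_from_camera"])
def world(n,u,v,d):
    f,cx,cy,T=cam(n); u,v,d=map(np.asarray,(u,v,d))
    p=np.stack([(u-cx)/f*d,(v-cy)/f*d,d,np.ones_like(d,dtype=float)],-1); return (p@T.T)[...,:3]
def atz(n,u,v,z):
    f,cx,cy,T=cam(n); r=T[:3,:3]@np.array([(u-cx)/f,(v-cy)/f,1]); o=T[:3,3]; return o+r*(z-o[2])/r[2]
def pix(n,p):
    f,cx,cy,T=cam(n); q=np.linalg.inv(T)@np.append(p,1); return np.array([cx+f*q[0]/q[2],cy+f*q[1]/q[2]])
def cloud(n,d):
    v,u=np.mgrid[:384,:512]; return world(n,u,v,d)
def snap(n,name):
    im,d=arm.read_camera(n); cv2.imwrite(f"pics/{name}.png",im[...,::-1]); np.savez(f"pics/{name}.npz",im=im,d=d); return im,d
def st():
    s=arm.observe(); print({k:np.round(s[k],3).tolist() for k in("clock","tool_pos","tcp_rot","joint_pos","force","finger_gap","finger_force")}); return s
E
python3 - <<'E'
from h import *
st()
for n in("top","side"):
    snap(n,n+"0"); print(n,np.round(cam(n)[3],3).tolist(),cam(n)[:3])
    for l in("slat_1_mid","short_slat_mid","chipped_slat_mid","seat","pad_face","knob","tray","clamp"):
        print(l,[(np.round(r["at"]).tolist(),round(r["confidence"],2)) for r in arm.landmark_of(l,n)][:6])
a=cv2.imread("pics/top0.png");b=cv2.imread("pics/side0.png")
cv2.imwrite("pics/top0b.png",cv2.resize(a,(800,600)));cv2.imwrite("pics/side0b.png",cv2.resize(b,(800,600)))
E
```

```text
pics
{'clock': 0.0, 'tool_pos': [290.79, -608.503, 230.347], 'tcp_rot': [-3.062, -0.694, 0.001], 'joint_pos': [1.017, 0.478, 0.022, 1.556, -0.011, 1.109, -0.083], 'force': [-0.613, -0.03, 0.26], 'finger_gap': 85.625, 'finger_force': 0.0}
top [[-0.015, -0.991, 0.13, 298.008], [-1.0, 0.016, 0.002, -130.428], [-0.004, -0.13, -0.992, 1751.179], [0.0, 0.0, 0.0, 1.0]] (np.float64(436.5405690197429), 266.39618859828755, 196.4650008345686)
slat_1_mid [([267.0, 188.0], 0.79), ([308.0, 201.0], 0.55)]
short_slat_mid []
chipped_slat_mid [([347.0, 201.0], 0.79), ([236.0, 137.0], 0.18)]
seat [([176.0, 197.0], 0.76)]
pad_face [([172.0, 143.0], 0.31)]
knob [([131.0, 194.0], 0.48)]
tray []
clamp [([180.0, 199.0], 0.94)]
side [[-0.932, -0.223, 0.285, 29.763], [-0.361, 0.608, -0.707, 1124.543], [-0.015, -0.762, -0.647, 1266.891], [0.0, 0.0, 0.0, 1.0]] (np.float64(443.96235715087823), 247.91029547197365, 194.26882311222323)
slat_1_mid [([248.0, 213.0], 0.78)]
short_slat_mid []
chipped_slat_mid []
seat [([212.0, 278.0], 0.7), ([203.0, 200.0], 0.49)]
pad_face [([198.0, 294.0], 0.61)]
knob [([192.0, 276.0], 0.64), ([196.0, 292.0], 0.49)]
tray [([232.0, 237.0], 0.77)]
clamp [([214.0, 276.0], 0.63)]
```

View pics/top0b.png

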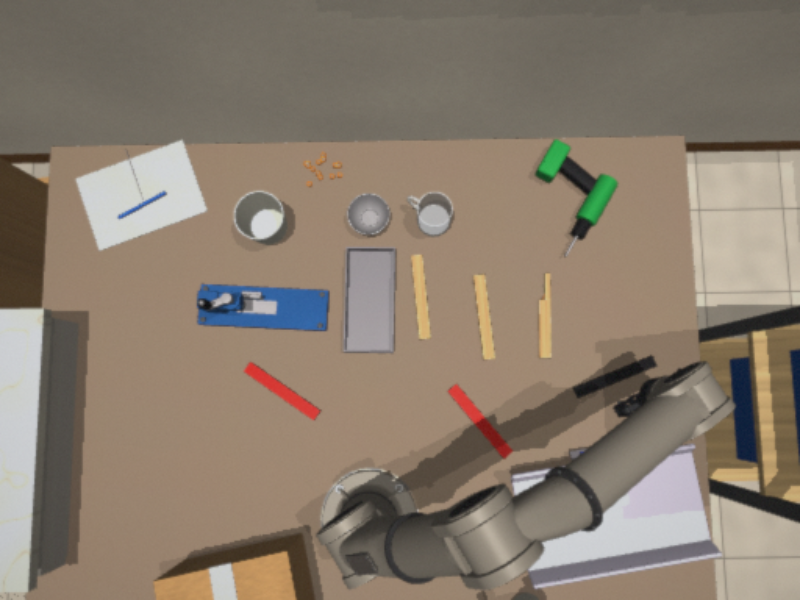

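View pics/side0b.png

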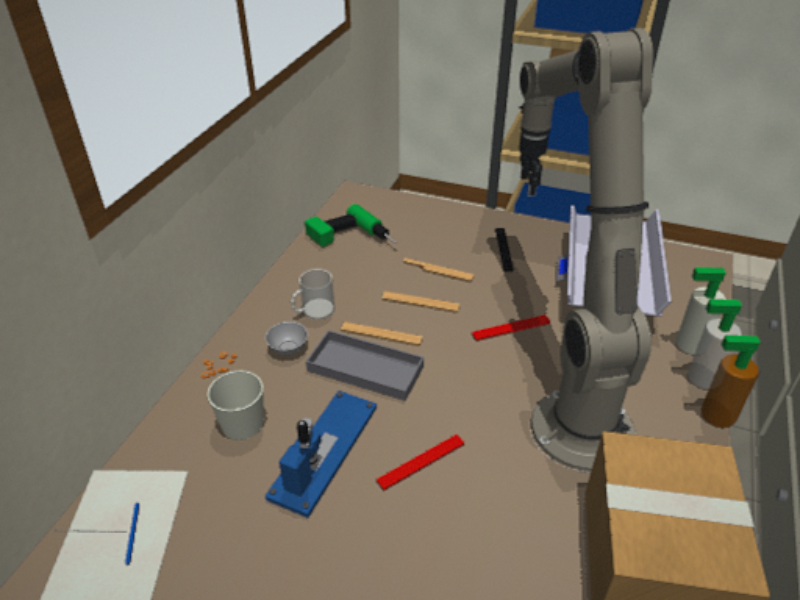

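Seen in the top view (800 px scale): two sound slats at (421,297) and (484,317), the chipped one at (545,316) with its narrow end up, and no short slat. The tray is at (370,300), and the clamp at (262,307) has its column to the left, knob at (205,303) and guide at (252,295). The red and black bars are look-alikes.

```bash
python3 - <<'E'
from h import *
D=np.load("pics/top0.npz"); im,d=D["im"],D["d"]; P=cloud("top",d); hsv=cv2.cvtColor(im,cv2.COLOR_RGB2HSV)
def rect(pts):
    r=cv2.minAreaRect(pts.astype(np.float32)); b=cv2.boxPoints(r); c=np.array(r[0])
    e=b[1]-b[0],b[2]-b[1]; L=max(e,key=np.linalg.norm); a=np.degrees(np.arctan2(L[1],L[0]))%180
    return np.round(c,1),np.round(sorted(map(np.linalg.norm,e)),1),round(a,2)
for nm,(u,v) in {"A":(269,190),"B":(310,203),"C":(349,210)}.items():
    print(nm,hsv[v,u],P[v,u].round(1))
m=((hsv[...,0]>12)&(hsv[...,0]<28)&(hsv[...,1]>85)&(hsv[...,2]>170)).astype(np.uint8)
m[:150]=0;m[240:]=0;m[:,:220]=0;m[:,370:]=0
n,l,s,c=cv2.connectedComponentsWithStats(m)
for i in range(1,n):
    if s[i,4]>60:
        q=l==i; vv,uu=np.nonzero(q); pts=np.array([atz("top",u,v,10)[:2] for u,v in zip(uu,vv)]); print("slat",s[i,4],rect(pts),np.median(P[q][:,2]))
bl=(hsv[...,0]>100)&(hsv[...,0]<125)&(hsv[...,1]>150)
bl[:150]=0;bl[240:]=0;bl[:,220:]=0
q=bl&(P[...,2]>10)&(P[...,2]<32); print("bed",q.sum(),rect(P[q][:,:2]),np.median(P[q][:,2]))
q=bl&(P[...,2]>60);print("frame",rect(P[q][:,:2]),np.percentile(P[q][:,2],[10,50,95]))
vv,uu=np.nonzero(bl); 
# tray walls
x,y=P[...,0],P[...,1]
q=(P[...,2]>25)&(P[...,2]<45)&(abs(x-atz("top",236,192,20)[0])<160)&(abs(y-atz("top",236,192,20)[1])<90)&(hsv[...,1]<80)
print("tray",rect(P[q][:,:2]),q.sum())
# knob high points
q=(P[...,2]>130)&(P[...,2]<330)&(np.mgrid[:384,:512][1]<160)&(np.mgrid[:384,:512][1]>110)
print("knob",P[q].round(0).tolist()[:40])
print("seat",atz("top",176,197,20),"kn",atz("top",131,194,160))
cv2.imwrite("pics/c.png",cv2.resize(cv2.imread("pics/top0.png")[170:225,115:225],None,fx=7,fy=7,interpolation=cv2.INTER_CUBIC))
cv2.imwrite("pics/cs.png",cv2.resize(cv2.imread("pics/side0.png")[240:340,160:260],None,fx=6,fy=6,interpolation=cv2.INTER_CUBIC))
E
```

```text
A [ 20 114 213] [ 551.  -137.7   15. ]
B [ 19 116 215] [ 496.1 -301.2   12.5]
C [ 18 117 214] [ 465.3 -455.8   14.6]
slat 389 (array([ 554.8, -137.5]), array([ 29.9, 219.3], dtype=float32), np.float32(4.87)) 10.28758437554393
slat 347 (array([ 500.9, -456. ]), array([ 28.1, 214.8], dtype=float32), np.float32(177.68)) 10.378081011942868
slat 392 (array([ 499.4, -300. ]), array([ 29.6, 218.2], dtype=float32), np.float32(5.26)) 10.309084042595146
bed 1274 (array([531.7, 266.1]), array([100.8, 325.9], dtype=float32), np.float32(86.36)) 20.015749492913187
frame (array([441.7, 127.6]), array([ 67.1, 586.9], dtype=float32), np.float32(67.41)) [111.20575837 118.64524407 179.09523093]
tray (array([546.1,  -6.2]), array([126.9, 270.1], dtype=float32), np.float32(178.26)) 247
knob [[1216.0, 424.0, 279.0], [1216.0, 420.0, 279.0], [1213.0, 415.0, 285.0], [1214.0, 412.0, 282.0], [1210.0, 406.0, 288.0], [1218.0, 407.0, 275.0], [1215.0, 402.0, 280.0], [1217.0, 400.0, 276.0], [1212.0, 393.0, 285.0], [1219.0, 394.0, 273.0], [1212.0, 386.0, 285.0], [1215.0, 384.0, 280.0], [1218.0, 382.0, 276.0], [1216.0, 377.0, 278.0], [1218.0, 375.0, 275.0], [1216.0, 370.0, 278.0], [1217.0, 367.0, 276.0], [1218.0, 364.0, 274.0], [1213.0, 358.0, 282.0], [1214.0, 355.0, 280.0], [1217.0, 353.0, 276.0], [1213.0, 347.0, 282.0], [1215.0, 344.0, 279.0], [1217.0, 342.0, 275.0], [1217.0, 338.0, 275.0], [1217.0, 335.0, 274.0], [1218.0, 332.0, 273.0], [1215.0, 326.0, 279.0], [1219.0, 325.0, 271.0], [1219.0, 321.0, 272.0], [1220.0, 318.0, 271.0], [1215.0, 312.0, 279.0], [1217.0, 309.0, 275.0], [1213.0, 304.0, 281.0], [1215.0, 301.0, 278.0], [1217.0, 298.0, 275.0], [1216.0, 295.0, 276.0], [1218.0, 292.0, 272.0], [1215.0, 287.0, 278.0], [1216.0, 284.0, 275.0]]
seat [527.79026393 234.86879559  20.        ] kn [522.94985433 371.32787318 160.        ]
```

View pics/c.png

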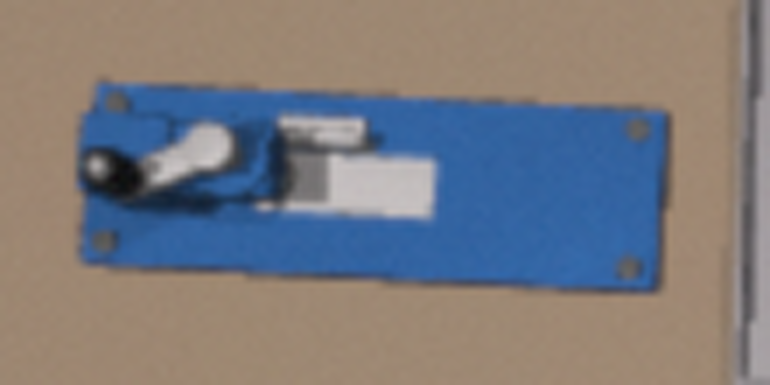

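View pics/cs.png

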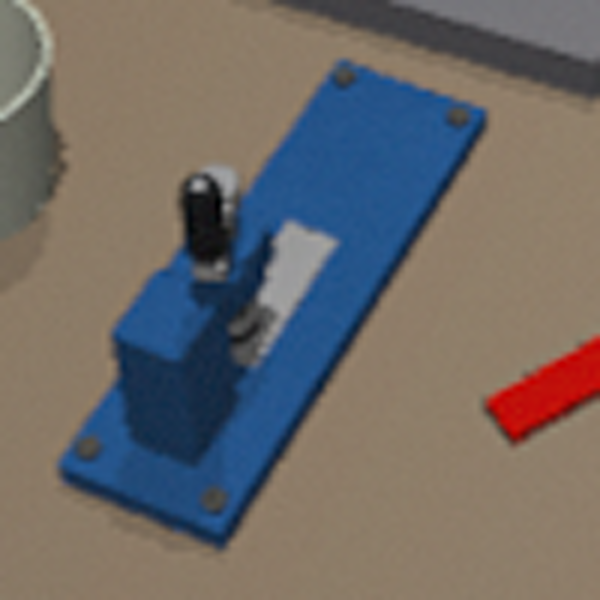

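```bash
python3 - <<'E'
from h import *
ims=[];ds=[]
for i in range(4):
    im,d=arm.read_camera("top"); ims.append(im);ds.append(np.where(d>0,d,np.nan))
d=np.nanmedian(ds,0); im=np.mean(ims,0).astype(np.uint8); np.savez("pics/t1.npz",im=im,d=d)
P=cloud("top",d); hsv=cv2.cvtColor(im,cv2.COLOR_RGB2HSV)
bl=(hsv[...,0]>100)&(hsv[...,0]<125)&(hsv[...,1]>130)
bl[:160]=0;bl[230:]=0;bl[:,220:]=0;bl[:,:120]=0
z=P[...,2]
q=bl&(z>10)&(z<30)
# fill bed incl. others
m=np.zeros(bl.shape,np.uint8); m[bl]=1
vv,uu=np.nonzero(q); pts=np.array([atz("top",u,v,20)[:2] for u,v in zip(uu,vv)])
r=cv2.minAreaRect(pts.astype(np.float32)); print("bed",r)
a=np.radians(86.36); Y=np.array([np.cos(a),np.sin(a)]); X=np.array([Y[1],-Y[0]]); c=np.array(r[0])
loc=(P[...,:2]-c)@np.array([X,Y]).T
reg=np.zeros_like(bl); reg[165:230,118:215]=1
for nm,lo,hi in (("guide",48,64),("frame",108,124),("hi",124,260)):
    q=reg&(z>lo)&(z<hi)
    print(nm,q.sum()); vv,uu=np.nonzero(q)
    for v in sorted(set(vv)):
        k=vv==v; us=uu[k]; print(v,[(u,*loc[v,u].round(0).astype(int).tolist(),int(z[v,u])) for u in us][::2])
arm.read_camera("side")
for n in("top","side"):
  for l in("seat","clamp","pad_face","knob","tray"):
    print(n,l,[(np.round(r["at"],1).tolist(),round(r["confidence"],2)) for r in arm.landmark_of(l,n)][:3])
E
```

```text
bed ((531.4896240234375, 266.5514831542969), (326.264404296875, 101.8640365600586), 86.20518493652344)
guide 43
188 [(np.int64(155), 26, 46, 55), (np.int64(157), 26, 38, 55)]
189 [(np.int64(156), 22, 41, 56), (np.int64(158), 22, 32, 59), (np.int64(160), 22, 25, 57), (np.int64(162), 24, 19, 51), (np.int64(164), 23, 10, 55), (np.int64(166), 24, 2, 55)]
190 [(np.int64(156), 19, 42, 51), (np.int64(158), 18, 33, 55), (np.int64(160), 19, 26, 52), (np.int64(162), 19, 17, 57), (np.int64(164), 20, 10, 55), (np.int64(166), 20, 2, 55)]
193 [(np.int64(156), 7, 42, 48)]
194 [(np.int64(156), 3, 41, 51)]
196 [(np.int64(155), -5, 44, 51)]
197 [(np.int64(155), -9, 44, 51)]
198 [(np.int64(143), -16, 89, 57)]
199 [(np.int64(132), -22, 134, 50), (np.int64(134), -22, 125, 54), (np.int64(136), -21, 118, 50), (np.int64(138), -21, 107, 60), (np.int64(141), -21, 95, 62), (np.int64(143), -20, 90, 52)]
frame 184
186 [(np.int64(127), 19, 135, 120), (np.int64(129), 20, 128, 118), (np.int64(131), 21, 121, 115), (np.int64(133), 21, 113, 116), (np.int64(135), 22, 106, 115), (np.int64(137), 21, 97, 119)]
187 [(np.in
[... 4760 characters left out ...]
34), -24, 87, 177), (np.int64(136), -21, 86, 158), (np.int64(138), -20, 80, 151)]
197 [(np.int64(130), -30, 97, 190), (np.int64(132), -29, 91, 186), (np.int64(134), -27, 89, 169), (np.int64(136), -24, 88, 149)]
198 [(np.int64(132), -29, 101, 153)]
top seat [([174.2, 196.1], 0.59)]
top clamp [([180.0, 198.4], 0.85)]
top pad_face []
top knob [([130.3, 192.7], 0.53)]
top tray [([234.7, 193.0], 0.77)]
side seat [([212.3, 282.1], 0.62), ([210.0, 280.1], 0.23)]
side clamp [([212.3, 280.8], 0.97), ([204.9, 197.3], 0.33)]
side pad_face [([196.0, 291.6], 0.54), ([195.5, 275.3], 0.39)]
side knob [([154.5, 267.6], 0.73), ([194.6, 276.3], 0.68), ([206.3, 199.2], 0.61)]
side tray [([231.0, 235.1], 0.71)]
```

```bash
cat >> h.py <<'E'
def plan(x,y,z,hdeg,n=None,turn=None):
    """rows from the present pose to world x,y,z, tool heading hdeg (tool x axis)"""
    s=arm.observe(); p=np.array(s["tool_pos"]); r=R.from_rotvec(s["tcp_rot"]).as_matrix(); h=np.arctan2(r[1,0],r[0,0])
    d=(np.radians(hdeg)-h+np.pi)%(2*np.pi)-np.pi
    if turn: d+=turn*2*np.pi
    D=np.array([x,y,z])-p
    n=n or max(1,int(np.ceil(max(np.linalg.norm(D)/48,abs(d)/.148))))
    print("at",p.round(1),"h",round(np.degrees(h),1),"tilt",np.round(r[2],3),"F",np.round(s["force"],1),"gap",round(s["finger_gap"],1),"ff",round(s["finger_force"],1),"t",round(s["clock"],1),"rows",n)
    for i in range(n):
        a=h+d*i/n; e=D/n
        print([round(float(v),1) for v in (e[0]*np.cos(a)+e[1]*np.sin(a), e[0]*np.sin(a)-e[1]*np.cos(a), -e[2])]+[round(float(-d/n),3)])
E
python3 - <<'E'
from h import *
for u,v in((347,215),(349,215),(349,205)):print(atz("top",u,v,10))
D=np.load("pics/t1.npz");im=D["im"]
for v in(180,190,200,210,220): print(v,[int(x) for x in im[v,340:358,0]],[int(x) for x in im[v,340:358,2]])
print(im[170:232:1,350].tolist()[:8],im[224:232,349].tolist())
plan(485,-456,120,-2)
E
```

```text
[ 445.83505682 -447.91431793   10.        ]
[ 445.71135528 -455.90204834   10.        ]
[ 485.90127282 -457.49542575   10.        ]
180 [158, 159, 159, 159, 159, 159, 159, 152, 143, 207, 213, 202, 150, 156, 159, 159, 160, 159] [115, 115, 116, 116, 117, 116, 116, 110, 93, 126, 117, 111, 97, 113, 116, 115, 116, 116]
190 [158, 159, 159, 159, 159, 154, 143, 153, 160, 209, 213, 207, 177, 161, 159, 159, 158, 160] [115, 115, 115, 115, 116, 111, 95, 73, 84, 129, 121, 114, 110, 115, 115, 115, 114, 115]
200 [158, 160, 159, 155, 150, 205, 213, 214, 214, 214, 213, 210, 184, 162, 160, 159, 159, 159] [115, 116, 116, 112, 101, 128, 118, 121, 120, 114, 117, 121, 117, 116, 116, 115, 115, 115]
210 [159, 159, 159, 153, 141, 186, 212, 213, 214, 214, 214, 211, 195, 162, 159, 159, 159, 159] [114, 116, 116, 111, 90, 97, 113, 120, 121, 116, 118, 120, 119, 115, 115, 115, 115, 115]
220 [159, 159, 159, 156, 151, 186, 211, 213, 213, 213, 213, 210, 195, 164, 158, 160, 159, 158] [114, 114, 115, 113, 102, 102, 113, 121, 122, 118, 118, 119, 123, 117, 115, 116, 115, 115]
[[160, 136, 115], [159, 136, 116], [159, 136, 116], [157, 133, 113], [153, 128, 101], [207, 172, 116], [214, 178, 118], [213, 178, 118]] [[213, 182, 120], [213, 182, 121], [213, 183, 121], [213, 183, 122], [206, 183, 128], [152, 131, 104], [156, 135, 114], [160, 137, 116]]
at [ 291.1 -609.   231.3] h 25.5 tilt [-0.  0. -1.] F [ 0.3  0.2 -0.4] gap 85.4 ff 0.0 t 1.6 rows 6
[40.2, -9.1, 18.6, 0.08]
[39.3, -12.3, 18.6, 0.08]
[38.2, -15.4, 18.6, 0.08]
[36.8, -18.4, 18.6, 0.08]
[35.3, -21.3, 18.6, 0.08]
[33.4, -24.0, 18.6, 0.08]
```

Request:
{"fn": "servo_tool", "kwargs": {"commands": [[40.2, -9.1, 18.6, 0.08], [39.3, -12.3, 18.6, 0.08], [38.2, -15.4, 18.6, 0.08], [36.8, -18.4, 18.6, 0.08], [35.3, -21.3, 18.6, 0.08], [33.4, -24, 18.6, 0.08], [0, -2, 30, -0.01], [0, 0, 30, 0]], "hand": 55, "grip_force": 40}}

```text
clock: 2.45
tool_pos: [487.6, -451.8, 59.1]
tcp_rot: [3.141, -0.031, 0.003]
force: [-1.1, -0.7, 0.0]
finger_gap: 55.0
finger_force: 0.0
```

```bash
python3 -c "
from h import *
plan(485,-454.5,2,-1,n=2)"
```

```text
at [ 487.6 -451.8   59.1] h -1.1 tilt [ 0.002  0.    -1.   ] F [-1.1 -0.7  0. ] gap 55.0 ff 0.0 t 2.5 rows 2
[-1.3, 1.4, 28.6, -0.001]
[-1.3, 1.4, 28.6, -0.001]
```

Request:
{"fn": "servo_tool", "kwargs": {"commands": [[-1.3, 1.4, 28.6, 0], [-1.3, 1.4, 20, 0], [0, 0, 8, 0], [0, 0, 0, 0]]}}

```text
clock: 2.85
tool_pos: [481.8, -456.1, 2.1]
tcp_rot: [-3.14, 0.038, 0.002]
force: [1.0, -0.1, -0.3]
finger_gap: 54.9
finger_force: 0.0
```

Request:
{"fn": "servo_tool", "kwargs": {"commands": [[0, 0, 0, 0], [0, 0, 0, 0], [0, 0, 0, 0], [0, 0, 0, 0], [0, 0, -20, 0], [0, 0, -40, 0]], "hand": 10}}

```text
clock: 3.45
tool_pos: [480.4, -454.6, 61.0]
tcp_rot: [-3.137, 0.038, 0.008]
force: [0.4, -1.1, -0.9]
finger_gap: 28.3
finger_force: 39.6
```

```bash
python3 -c "
from h import *
plan(485+46,-454.5+449,75,-1.3)"
```

```text
at [ 480.4 -454.6   61. ] h -1.4 tilt [-0.005 -0.004 -1.   ] F [ 0.4 -1.1 -0.9] gap 28.3 ff 39.6 t 3.5 rows 10
[4.0, -45.0, -1.4, -0.0]
[4.0, -45.0, -1.4, -0.0]
[4.0, -45.0, -1.4, -0.0]
[4.0, -45.0, -1.4, -0.0]
[4.0, -45.0, -1.4, -0.0]
[4.0, -45.0, -1.4, -0.0]
[4.0, -45.0, -1.4, -0.0]
[4.0, -45.0, -1.4, -0.0]
[4.0, -45.0, -1.4, -0.0]
[4.0, -45.0, -1.4, -0.0]
```

Request:
{"fn": "servo_tool", "kwargs": {"commands": [[4.7, -45, -1.5, 0], [4.7, -45, -1.5, 0], [4.7, -45, -1.5, 0], [4.7, -45, -1.5, 0], [4.7, -45, -1.5, 0], [4.7, -45, -1.5, 0], [4.7, -45, -1.5, 0], [4.7, -45, -1.5, 0]]}}

```text
clock: 4.25
tool_pos: [528.7, -95.8, 75.7]
tcp_rot: [3.141, -0.038, 0.001]
force: [0.4, -0.1, -0.1]
finger_gap: 28.2
finger_force: 39.6
```

Request:
{"fn": "servo_tool", "kwargs": {"commands": [[4.7, -45, 0, 0], [4.7, -44, 0, 0], [0, 0, 0, 0]]}}

```text
clock: 4.55
tool_pos: [541.2, -0.3, 75.7]
tcp_rot: [-3.137, 0.021, -0.003]
force: [0.3, 0.5, -0.7]
finger_gap: 28.2
finger_force: 39.7
```

```bash
python3 -c "
from h import *
plan(527,-6,12,-1.5,n=3); im,d=snap('top','t2'); cv2.imwrite('pics/t2b.png',cv2.resize(cv2.imread('pics/t2.png')[140:250,180:330],None,fx=5,fy=5))"
```

```text
at [ 5.412e+02 -3.000e-01  7.570e+01] h -0.8 tilt [ 0.002 -0.004 -1.   ] F [ 0.3  0.5 -0.7] gap 28.2 ff 39.7 t 4.5 rows 3
[-4.7, 1.9, 21.2, 0.004]
[-4.7, 2.0, 21.2, 0.004]
[-4.7, 2.0, 21.2, 0.004]
```

View pics/t2b.png

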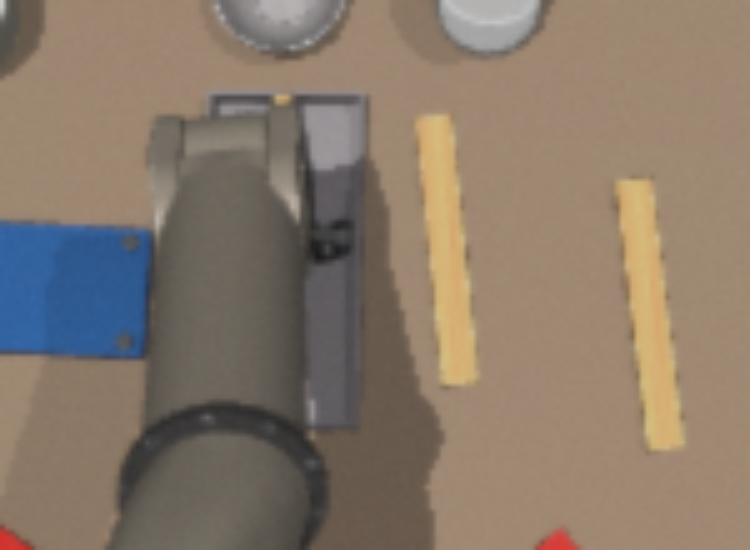

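```bash
python3 -c "
from h import *
D=np.load('pics/t2.npz');im,d=D['im'],D['d'];P=cloud('top',d);hsv=cv2.cvtColor(im,cv2.COLOR_RGB2HSV)
m=(hsv[...,0]>12)&(hsv[...,0]<30)&(hsv[...,1]>85)&(hsv[...,2]>140);m[:,255:]=0;m[:,215:255]&=True;m[:,:215]=0;m[:150]=0;m[245:]=0
for v,u in np.argwhere(m): print(v,u,P[v,u].round(0),im[v,u])
im,d=snap('side','s2');cv2.imwrite('pics/s2b.png',cv2.resize(cv2.imread('pics/s2.png')[140:290,150:330],None,fx=4,fy=4))
"
```

```text
159 235 [666.  -7.  79.] [195 170 124]
159 236 [664. -11.  86.] [201 167 115]
159 237 [666. -14.  78.] [188 158 110]
160 235 [661.  -7.  83.] [165 145 107]
160 236 [664. -10.  71.] [170 142 100]
160 237 [662. -14.  78.] [144 124  92]
```

View pics/s2b.png

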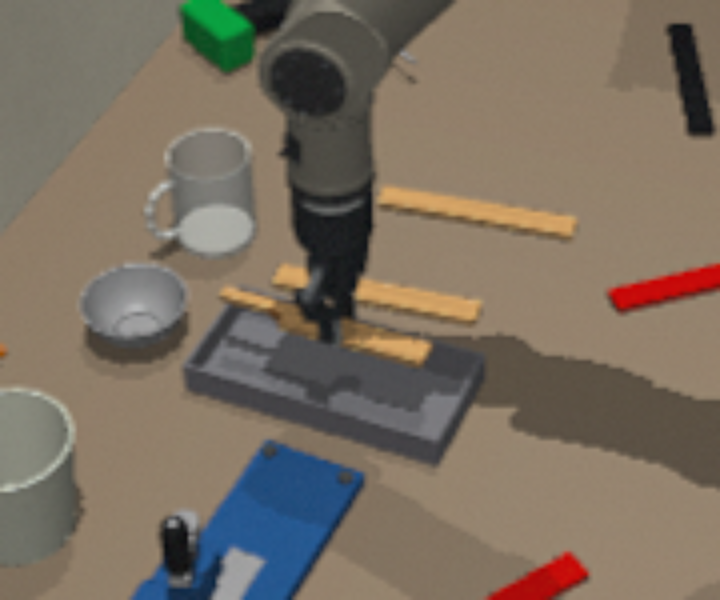

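Request:
{"fn": "servo_tool", "kwargs": {"commands": [[-5, 2, 20, 0], [-5, 2, 22, 0], [-4, 2, 15, 0], [0, 0, 8, 0], [0, 0, 0, 0]]}}

```text
clock: 5.15
tool_pos: [525.5, -16.4, 9.7]
tcp_rot: [3.14, -0.042, -0.002]
force: [1.0, 0.1, -0.6]
finger_gap: 28.3
finger_force: 39.7
```

Request:
{"fn": "servo_tool", "kwargs": {"commands": [[0, 0, 0, 0], [0, 0, 0, 0], [0, 0, -40, 0], [0, 0, -45, 0], [0, 0, -45, 0], [0, 0, -45, 0]], "hand": 50}}

```text
clock: 5.75
tool_pos: [526.0, -14.6, 187.5]
tcp_rot: [-3.141, 0.038, -0.002]
force: [1.9, 0.8, 0.1]
finger_gap: 49.7
finger_force: 0.0
```

```bash
python3 -c "
from h import *
plan(518,363,260,86)"
```

```text
at [526.  -14.6 187.5] h -1.4 tilt [ 0.001 -0.    -1.   ] F [1.9 0.8 0.1] gap 49.7 ff 0.0 t 5.8 rows 11
[-1.6, -34.3, -6.6, -0.139]
[3.2, -34.2, -6.6, -0.139]
[7.9, -33.4, -6.6, -0.139]
[12.4, -32.0, -6.6, -0.139]
[16.7, -30.0, -6.6, -0.139]
[20.7, -27.4, -6.6, -0.139]
[24.3, -24.3, -6.6, -0.139]
[27.4, -20.7, -6.6, -0.139]
[30.0, -16.7, -6.6, -0.139]
[32.0, -12.4, -6.6, -0.139]
[33.4, -7.8, -6.6, -0.139]
```

Request:
{"fn": "servo_tool", "kwargs": {"commands": [[-1.6, -34.3, -9, -0.139], [3.2, -34.2, -9, -0.139], [7.9, -33.4, -9, -0.139], [12.4, -32, -9, -0.139], [16.7, -30, -9, -0.139], [20.7, -27.4, -9, -0.139], [24.3, -24.3, -9, -0.139], [27.4, -20.7, -9, -0.139]], "hand": 60}}

```text
clock: 6.55
tool_pos: [519.6, 261.4, 258.2]
tcp_rot: [2.684, 1.633, 0.002]
force: [-0.0, 0.0, 0.4]
finger_gap: 59.8
finger_force: 0.0
```

Request:
{"fn": "servo_tool", "kwargs": {"commands": [[30, -16.7, 0, -0.139], [32, -12.4, 0, -0.139], [33.4, -7.8, 0, -0.139], [0, 0, 0, 0]]}}

```text
clock: 6.95
tool_pos: [515.0, 368.8, 257.5]
tcp_rot: [-2.28, -2.156, -0.004]
force: [-0.1, 0.3, -0.2]
finger_gap: 59.7
finger_force: 0.0
```

```bash
python3 -c "
from h import *
plan(518,363,174,86,n=3)"
```

```text
at [515.  368.8 257.5] h 86.8 tilt [ 0.004 -0.001 -1.   ] F [-0.1  0.3 -0.2] gap 59.7 ff 0.0 t 7.0 rows 3
[-1.9, 1.1, 27.8, 0.005]
[-1.9, 1.1, 27.8, 0.005]
[-1.9, 1.1, 27.8, 0.005]
```

Request:
{"fn": "servo_tool", "kwargs": {"commands": [[-1.9, 1.1, 27.8, 0], [-1.9, 1.1, 27.8, 0], [-1.9, 1.1, 27.8, 0], [0, 0, 0, 0], [0, 0, 0, 0]]}}

```text
clock: 7.45
tool_pos: [520.2, 356.8, 174.3]
tcp_rot: [2.295, 2.146, -0.0]
force: [-0.8, -0.1, 0.3]
finger_gap: 60.3
finger_force: 0.0
```

Request:
{"fn": "servo_tool", "kwargs": {"commands": [[0, 0, 0, 0], [0, 0, 0, 0], [0, 0, 0, 0], [0, 0, 0, 0], [0, 0, 0, 0]], "hand": 10, "grip_force": 30}}

```text
clock: 7.95
tool_pos: [520.7, 358.0, 175.4]
tcp_rot: [2.293, 2.147, 0.004]
force: [-0.7, 0.2, 7.3]
finger_gap: 22.2
finger_force: 32.4
```

```bash
cat >> h.py <<'E'
C=np.array([535.1,321.4]); HY=86.3
def circ(th0,dth,n,z=True,c=C,Rr=45):
    """rows for carrying the grip round the axis from th0 by dth (clockwise +), heading kept"""
    s=arm.observe(); r=R.from_rotvec(s["tcp_rot"]).as_matrix(); h=np.arctan2(r[1,0],r[0,0])
    a=np.radians(HY); Y=np.array([np.cos(a),np.sin(a)]); X=np.array([Y[1],-Y[0]])
    f=lambda t: c+Rr*(np.sin(t)*X+np.cos(t)*Y)
    p=np.array(s["tool_pos"]); q=p[:2]-c; print("at",p.round(1),"F",np.round(s["force"],1),"gap",round(s["finger_gap"],1),"angle",round(np.arctan2(q@X,q@Y),3),"rad",round(np.linalg.norm(q),1),"t",round(s["clock"],1))
    for i in range(n):
        e=f(th0+dth*(i+1)/n)-f(th0+dth*i/n)
        print([round(float(e[0]*np.cos(h)+e[1]*np.sin(h)),1),round(float(e[0]*np.sin(h)-e[1]*np.cos(h)),1),round(dth/n*12/2/np.pi,2),0])
E
python3 -c "
from h import *
circ(-.46,-2.4,8); circ(-2.86,-2.4,8);circ(-5.26,-2.4,8)"
```

```text
at [520.7 358.  175.4] F [-0.7  0.2  7.3] gap 22.2 angle -0.44 rad 39.3 t 8.0
[-7.7, -11.0, -0.57, 0]
[-10.6, -8.2, -0.57, 0]
[-12.6, -4.7, -0.57, 0]
[-13.4, -0.8, -0.57, 0]
[-13.1, 3.2, -0.57, 0]
[-11.5, 6.9, -0.57, 0]
[-9.0, 10.0, -0.57, 0]
[-5.6, 12.2, -0.57, 0]
at [520.7 358.  175.4] F [-0.7  0.2  7.3] gap 22.2 angle -0.44 rad 39.3 t 8.0
[-1.7, 13.3, -0.57, 0]
[2.3, 13.3, -0.57, 0]
[6.1, 12.0, -0.57, 0]
[9.4, 9.7, -0.57, 0]
[11.8, 6.5, -0.57, 0]
[13.2, 2.7, -0.57, 0]
[13.4, -1.3, -0.57, 0]
[12.4, -5.2, -0.57, 0]
at [520.7 358.  175.4] F [-0.7  0.2  7.3] gap 22.2 angle -0.44 rad 39.3 t 8.0
[10.3, -8.7, -0.57, 0]
[7.3, -11.3, -0.57, 0]
[3.6, -13.0, -0.57, 0]
[-0.4, -13.4, -0.57, 0]
[-4.3, -12.7, -0.57, 0]
[-7.9, -10.9, -0.57, 0]
[-10.8, -8.1, -0.57, 0]
[-12.7, -4.5, -0.57, 0]
```

Request:
{"fn": "servo_tool", "kwargs": {"commands": [[0, 0, -2, 0], [0, 0, 0, 0], [4.8, 0, 0, 0], [0, 0, 0, 0]], "hand": 45}}

```text
clock: 8.35
tool_pos: [520.0, 362.8, 175.5]
tcp_rot: [-2.292, -2.147, -0.0]
force: [0.1, -0.1, 0.8]
finger_gap: 45.2
finger_force: 0.0
```

Request:
{"fn": "servo_tool", "kwargs": {"commands": [[0, 0, 0, 0], [0, 0, 0, 0], [0, 0, 0, 0], [0, 0, 0, 0], [0, 0, 0, 0]], "hand": 10}}

```text
clock: 8.85
tool_pos: [520.3, 362.0, 175.7]
tcp_rot: [-2.294, -2.147, -0.0]
force: [-0.5, 1.0, 0.2]
finger_gap: 22.1
finger_force: 32.4
```

Request:
{"fn": "servo_tool", "kwargs": {"commands": [[-7.7, -11.0, -0.57, 0], [-10.6, -8.2, -0.57, 0], [-12.6, -4.7, -0.57, 0], [0, 0, 0, 0]]}}

```text
clock: 9.25
tool_pos: [492.2, 331.6, 177.5]
tcp_rot: [-2.293, -2.146, 0.005]
force: [-6.2, 0.8, 2.1]
finger_gap: 22.4
finger_force: 32.7
```

```bash
python3 -c "
from h import *
circ(-.46,-2.4,1)"
```

```text
at [492.2 331.6 177.5] F [-6.2  0.8  2.1] gap 22.4 angle -1.401 rad 44.1 t 9.2
[-83.5, 7.6, -4.58, 0]
```

Request:
{"fn": "servo_tool", "kwargs": {"commands": [[-13.4, -0.8, -0.57, 0], [-13.1, 3.2, -0.57, 0], [-11.5, 6.9, -0.57, 0], [-9.0, 10.0, -0.57, 0], [-5.6, 12.2, -0.57, 0], [0, 0, 0, 0]]}}

```text
clock: 9.85
tool_pos: [524.8, 275.8, 180.5]
tcp_rot: [2.296, 2.141, 0.001]
force: [-0.3, -4.6, 5.5]
finger_gap: 22.8
finger_force: 33.0
```

```bash
python3 -c "
from h import *
circ(-.46,-2.4,1)"
```

```text
at [524.8 275.8 180.5] F [-0.3 -4.6  5.5] gap 22.8 angle -2.984 rad 46.7 t 9.8
[-83.5, 7.9, -4.58, 0]
```

Request:
{"fn": "servo_tool", "kwargs": {"commands": [[-1.7, 13.3, -0.57, 0], [2.3, 13.3, -0.57, 0], [6.1, 12.0, -0.57, 0], [9.4, 9.7, -0.57, 0], [11.8, 6.5, -0.57, 0], [0, 0, 0, 0]]}}

```text
clock: 10.45
tool_pos: [578.4, 305.8, 183.3]
tcp_rot: [-2.289, -2.148, -0.002]
force: [-3.0, 2.3, 3.9]
finger_gap: 22.3
finger_force: 32.9
```

```bash
python3 -c "
from h import *
circ(-.46,-2.4,1)"
```

```text
at [578.4 305.8 183.3] F [-3.   2.3  3.9] gap 22.3 angle 1.853 rad 46.0 t 10.4
[-83.6, 7.4, -4.58, 0]
```

Request:
{"fn": "servo_tool", "kwargs": {"commands": [[13.2, 2.7, -0.57, 0], [13.4, -1.3, -0.57, 0], [12.4, -5.2, -0.57, 0], [10.3, -8.7, -0.57, 0], [7.3, -11.3, -0.57, 0], [3.6, -13.0, -0.57, 0], [-0.4, -13.4, -0.57, 0], [-4.3, -12.7, -0.57, 0]]}}

```text
clock: 11.25
tool_pos: [519.7, 361.9, 187.7]
tcp_rot: [2.293, 2.146, 0.002]
force: [2.2, -2.1, 0.8]
finger_gap: 22.4
finger_force: 34.0
```

Request:
{"fn": "servo_tool", "kwargs": {"commands": [[-7.9, -10.9, -0.57, 0], [0, 0, 0, 0]]}}

```text
clock: 11.45
tool_pos: [507.0, 354.4, 188.4]
tcp_rot: [-2.293, -2.147, 0.0]
force: [-1.2, 0.1, 0.3]
finger_gap: 22.0
finger_force: 34.0
```

```bash
python3 -c "
from h import *
circ(-.46,-2.4,1)"
```

```text
at [507.  354.4 188.4] F [-1.2  0.1  0.3] gap 22.0 angle -0.77 rad 43.4 t 11.4
[-83.5, 7.5, -4.58, 0]
```

Request:
{"fn": "servo_tool", "kwargs": {"commands": [[0, 0, 0, 0], [0, 0, 0, 0], [0, 0, -30, 0], [0, 0, -45, 0]], "hand": 60}}

```text
clock: 11.85
tool_pos: [507.4, 353.8, 261.0]
tcp_rot: [-2.293, -2.146, 0.01]
force: [1.0, 0.3, -0.4]
finger_gap: 59.9
finger_force: 0.0
```

```bash
python3 -c "
from h import *
snap('top','t3')
# slat A grasp: 
plan(515,-141,100,4.9)"
```

```text
at [510.8 357.1 271.4] h 86.2 tilt [ 0.006  0.006 -1.   ] F [1.8 1.7 6.6] gap 59.6 ff 0.0 t 11.9 rows 11
[-45.2, 3.4, 15.6, 0.129]
[-44.4, 9.2, 15.6, 0.129]
[-42.8, 14.8, 15.6, 0.129]
[-40.5, 20.2, 15.6, 0.129]
[-37.6, 25.2, 15.6, 0.129]
[-34.1, 29.8, 15.6, 0.129]
[-29.9, 34.0, 15.6, 0.129]
[-25.3, 37.6, 15.6, 0.129]
[-20.3, 40.5, 15.6, 0.129]
[-14.9, 42.8, 15.6, 0.129]
[-9.3, 44.3, 15.6, 0.129]
```

Request:
{"fn": "servo_tool", "kwargs": {"commands": [[-45.2, 3.4, 5, 0.129], [-44.4, 9.2, 15.6, 0.129], [-42.8, 14.8, 15.6, 0.129], [-40.5, 20.2, 15.6, 0.129], [-37.6, 25.2, 15.6, 0.129], [-34.1, 29.8, 15.6, 0.129], [-29.9, 34.0, 15.6, 0.129], [-25.3, 37.6, 15.6, 0.129]], "hand": 55, "grip_force": 45}}

```text
clock: 12.7
tool_pos: [512.3, -9.2, 148.7]
tcp_rot: [3.056, 0.728, 0.002]
force: [1.7, 0.5, -0.1]
finger_gap: 55.2
finger_force: 0.0
```

Request:
{"fn": "servo_tool", "kwargs": {"commands": [[-20.3, 40.5, 15.6, 0.129], [-14.9, 42.8, 15.6, 0.129], [-9.3, 44.3, 15.6, 0.129], [0, 0, 20, 0], [0, 0, 20, 0], [0, 0, 0, 0]]}}

```text
clock: 13.3
tool_pos: [511.5, -143.5, 59.9]
tcp_rot: [-3.138, -0.134, 0.006]
force: [-1.1, 1.0, -0.2]
finger_gap: 55.0
finger_force: 0.0
```

```bash
python3 -c "
from h import *
plan(515,-141,2,4.9,n=2); snap('top','t4')
# crop of the tray area quick check of chipped pose
D=np.load('pics/t4.npz');im=D['im'];hsv=cv2.cvtColor(im,cv2.COLOR_RGB2HSV)
m=(hsv[...,0]>12)&(hsv[...,0]<28)&(hsv[...,1]>85)&(hsv[...,2]>150);m[:150]=0;m[240:]=0
n,l,s,c=cv2.connectedComponentsWithStats(m.astype(np.uint8))
print([(s[i].tolist(),atz('top',*c[i],10).round(0)) for i in range(1,n) if s[i,4]>30])"
```

```text
at [ 511.5 -143.5   59.9] h 4.9 tilt [-0.004 -0.001 -1.   ] F [-1.1  1.  -0.2] gap 55.0 ff 0.0 t 13.3 rows 2
[1.9, -1.1, 29.0, -0.0]
[1.9, -1.1, 29.0, -0.0]
[([263, 163, 8, 8, 55], array([ 649., -131.,   10.])), ([236, 166, 8, 54, 312], array([527., -18.,  10.])), ([303, 175, 14, 55, 412], array([ 499., -300.,   10.])), ([482, 212, 11, 28, 242], array([  395., -1001.,    10.]))]
```

Request:
{"fn": "servo_tool", "kwargs": {"commands": [[1.9, -1.1, 29, 0], [1.9, -1.1, 20, 0], [0, 0, 8.6, 0], [0, 0, 0, 0]]}}

```text
clock: 13.75
tool_pos: [516.4, -140.6, 4.5]
tcp_rot: [-3.138, -0.136, 0.001]
force: [-0.9, -0.5, 0.6]
finger_gap: 55.1
finger_force: 0.0
```

Request:
{"fn": "servo_tool", "kwargs": {"commands": [[0, 0, 0, 0], [0, 0, 0, 0], [0, 0, 0, 0], [0, 0, 0, 0]], "hand": 10}}

```text
clock: 14.15
tool_pos: [517.3, -141.2, 6.2]
tcp_rot: [3.138, 0.135, 0.004]
force: [-1.3, 0.4, 6.6]
finger_gap: 28.0
finger_force: 44.2
```

```bash
cat >> h.py <<'E'
def seat(x,y):
    a=np.radians(HY); Y=np.array([np.cos(a),np.sin(a)]); X=np.array([Y[1],-Y[0]]); return np.array([531.5,266.5])-25*Y+x*X+y*Y
E
python3 -c "
from h import *
st(); print(seat(0,0)); p=seat(-2,-150); print(p); plan(*p,90,86.3)"
```

```text
{'clock': 14.15, 'tool_pos': [517.343, -141.209, 6.167], 'tcp_rot': [3.138, 0.135, 0.004], 'joint_pos': [0.101, 0.576, 0.063, 2.044, -0.068, 0.521, -1.273], 'force': [-1.272, 0.412, 6.617], 'finger_gap': 28.013, 'finger_force': 44.22}
[529.88669229 241.55210954]
[518.21101482  91.99383142]
at [ 517.3 -141.2    6.2] h 4.9 tilt [ 0.002  0.001 -1.   ] F [-1.3  0.4  6.6] gap 28.0 ff 44.2 t 14.2 rows 10
[2.1, -23.2, -8.4, -0.142]
[5.4, -22.7, -8.4, -0.142]
[8.5, -21.7, -8.4, -0.142]
[11.5, -20.3, -8.4, -0.142]
[14.3, -18.5, -8.4, -0.142]
[16.7, -16.3, -8.4, -0.142]
[18.9, -13.7, -8.4, -0.142]
[20.6, -10.9, -8.4, -0.142]
[21.9, -7.9, -8.4, -0.142]
[22.8, -4.7, -8.4, -0.142]
```

Request:
{"fn": "servo_tool", "kwargs": {"commands": [[0, 0, -30, 0], [0, 0, -45, 0], [2.1, -23.2, -8.4, -0.142], [5.4, -22.7, 0, -0.142], [8.5, -21.7, 0, -0.142], [11.5, -20.3, 0, -0.142], [14.3, -18.5, 0, -0.142], [16.7, -16.3, 0, -0.142]]}}

```text
clock: 14.95
tool_pos: [517.1, -0.3, 89.0]
tcp_rot: [2.798, 1.427, 0.002]
force: [0.7, 0.2, -0.8]
finger_gap: 28.2
finger_force: 44.7
```

Request:
{"fn": "servo_tool", "kwargs": {"commands": [[18.9, -13.7, 0, -0.142], [20.6, -10.9, 0, -0.142], [21.9, -7.9, 0, -0.142], [22.8, -4.7, 0, -0.142], [0, 0, 0, 0], [0, 0, 0, 0]]}}

```text
clock: 15.55
tool_pos: [517.5, 92.2, 88.6]
tcp_rot: [2.293, 2.147, 0.001]
force: [-0.3, -0.6, -0.7]
finger_gap: 27.6
finger_force: 44.7
```

```bash
cat >> h.py <<'E'
def held(name,zlo,zhi,box):
    im,d=snap("top",name); P=cloud("top",d); hsv=cv2.cvtColor(im,cv2.COLOR_RGB2HSV)
    m=(hsv[...,0]>12)&(hsv[...,0]<30)&(hsv[...,1]>85)&(hsv[...,2]>110)
    a=np.radians(HY); Y=np.array([np.cos(a),np.sin(a)]); X=np.array([Y[1],-Y[0]])
    L=(P[...,:2]-seat(0,0))@np.array([X,Y]).T
    m&=(P[...,2]>zlo)&(P[...,2]<zhi)&(L[...,0]>box[0])&(L[...,0]<box[1])&(L[...,1]>box[2])&(L[...,1]<box[3])
    return L[m],P[m][:,2],m
E
python3 -c "
from h import *
L,z,m=held('t5',60,130,(-60,60,-300,60))
print(len(L))
for y in range(-260,40,15):
    k=abs(L[:,1]-y)<7.5
    if k.sum()>2: print(y,L[k].mean(0).round(1),L[k].min(0).round(1),L[k].max(0).round(1),z[k].mean().round(1),k.sum())
p=seat(-2,-150); plan(*p,40,86.3,n=3)
cv2.imwrite('pics/t5b.png',cv2.resize(cv2.imread('pics/t5.png')[150:250,110:270],None,fx=5,fy=5))"
```

```text
169
-230 [ -10.7 -223. ] [ -16.  -223.1] [  -5.2 -222.9] 97.2 4
-215 [  -1.6 -215.4] [ -16.1 -222.2] [  11.6 -209.5] 92.2 28
-200 [  -3.  -201.1] [ -17.3 -207.3] [  10.2 -193.7] 92.2 31
-185 [  -1.2 -186.6] [ -14.1 -192.5] [  10.3 -179.4] 93.1 23
-50 [-11.4 -47.4] [-16.7 -53.6] [ -1.8 -43.1] 92.5 10
-35 [ -3.7 -34.9] [-17.  -42.3] [ 10.  -28.3] 90.5 30
-20 [ -3.7 -20.2] [-17.9 -27.4] [  9.7 -12.8] 90.2 29
-5 [-3.3 -8.9] [-14.8 -12.1] [ 8.1 -4.7] 90.9 14
at [517.4  91.3  88.4] h 86.2 tilt [-0.001  0.    -1.   ] F [-0.2  0.1 -1.3] gap 27.9 ff 44.7 t 15.6 rows 3
[0.2, 0.3, 16.1, -0.001]
[0.2, 0.3, 16.1, -0.001]
[0.2, 0.3, 16.1, -0.001]
```

View pics/t5b.png

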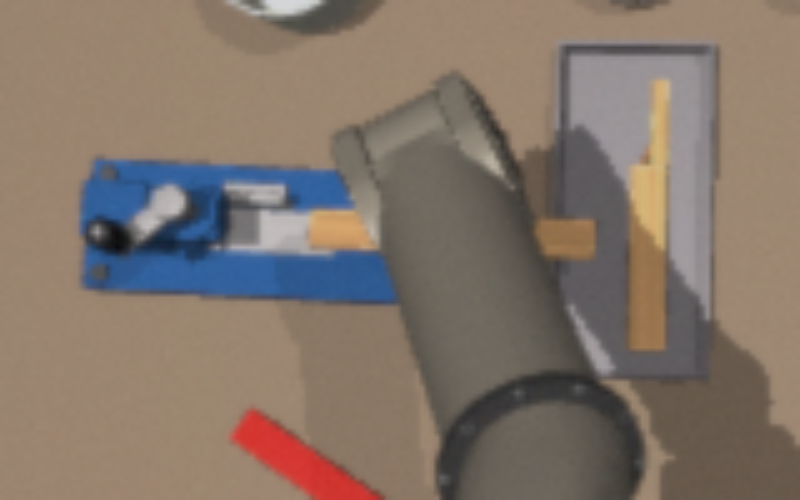

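The slat is held level, with its ends at seat y −5 and −224 and x about −3. The chipped slat lies flat in the tray. I'll slide the slat past the tray wall first, then lower it.

Request:
{"fn": "servo_tool", "kwargs": {"commands": [[10, 1, 13, 0], [15, 1, 13, 0], [20, 0, 0, 0], [0, 0, 15, 0], [0, 0, 14, 0], [0, 0, 0, 0]]}}

```text
clock: 16.2
tool_pos: [520.3, 135.0, 30.2]
tcp_rot: [-2.293, -2.146, 0.008]
force: [-0.5, 0.4, 0.3]
finger_gap: 27.9
finger_force: 44.7
```

```bash
python3 -c "
from h import *
L,z,m=held('t6',25,60,(-60,60,-300,75))
print(len(L))
for y in range(-260,80,15):
    k=abs(L[:,1]-y)<7.5
    if k.sum()>2: print(y,L[k].mean(0).round(1),L[k].min(0).round(1),L[k].max(0).round(1),z[k].mean().round(1),k.sum())
p=seat(-1,-150+113); plan(*p,33,86.3,n=4)"
```

```text
149
-185 [  -0.7 -180.1] [ -15.3 -181.4] [   8.7 -178. ] 35.0 5
-170 [  -1.1 -170.8] [ -16.1 -177.5] [  12.9 -164. ] 35.2 31
-155 [  -2.  -155.1] [ -16.3 -162.2] [  12.6 -147.6] 34.2 31
-140 [   1.1 -141.3] [ -13.4 -146.7] [  11.1 -133.5] 35.2 15
-5 [-11.6  -2.4] [-15.9  -6.6] [-3.8  2.2] 33.2 7
10 [-6.4 10.2] [-17.    2.6] [ 8.5 16.2] 33.1 22
25 [-4.5 25.1] [-17.7  17.5] [ 7.7 32.5] 32.3 27
40 [-3.5 34.7] [-13.6  32.7] [11.5 37.2] 32.5 9
at [520.9 135.2  31.2] h 86.2 tilt [-0.002 -0.003 -1.   ] F [-0.2 -0.4 -0.1] gap 28.0 ff 44.7 t 16.2 rows 4
[17.4, 0.2, -0.4, -0.001]
[17.4, 0.2, -0.4, -0.001]
[17.4, 0.3, -0.4, -0.001]
[17.4, 0.3, -0.4, -0.001]
```

Request:
{"fn": "servo_tool", "kwargs": {"commands": [[18, 0.4, 0, 0], [18, 0.4, 0, 0], [17, 0.4, 0, 0], [12, 0.3, 0, 0], [5, 0, 0, 0], [0, 0, 2, 0], [0, 0, 2, 0], [0, 0, 0, 0]]}}

```text
clock: 17.05
tool_pos: [528.0, 205.4, 28.5]
tcp_rot: [2.294, 2.147, -0.002]
force: [-0.2, -0.7, -0.9]
finger_gap: 28.0
finger_force: 44.7
```

```bash
cat >> h.py <<'E'
def rep(name,zlo,zhi,box):
    L,z,m=held(name,zlo,zhi,box)
    for y in range(-260,120,15):
        k=abs(L[:,1]-y)<7.5
        if k.sum()>2: print(y,"mid",((L[k].min(0)+L[k].max(0))/2).round(1)[0],"y",L[k].min(0).round(1)[1],L[k].max(0).round(1)[1],"z",z[k].mean().round(1),k.sum())
E
python3 -c "
from h import *
rep('t7',22,60,(-60,60,-300,75))
p=seat(-1,-36); plan(*p,27,86.3,n=1)"
```

```text
-110 mid 1.5 y -109.8 -102.8 z 32.2 15
-95 mid 0.6 y -101.9 -88.5 z 32.7 27
-80 mid -0.5 y -86.9 -73.6 z 34.7 23
-65 mid 1.5 y -72.4 -58.9 z 31.6 18
at [528.1 205.6  28.7] h 86.2 tilt [-0.001 -0.001 -1.   ] F [0.1 0.3 0. ] gap 28.1 ff 44.7 t 17.1 rows 1
[-0.0, -1.5, 1.7, -0.002]
```

Request:
{"fn": "servo_tool", "kwargs": {"commands": [[0, -1, 2, 0], [0, 0, 1, 0], [0, 0, 0, 0]]}}

```text
clock: 17.4
tool_pos: [527.2, 206.4, 26.2]
tcp_rot: [2.293, 2.147, -0.001]
force: [-0.4, -0.8, 3.7]
finger_gap: 27.9
finger_force: 45.1
```

Request:
{"fn": "servo_tool", "kwargs": {"commands": [[0, 0, 0, 0], [0, 0, 0, 0], [0, 0, 0, 0], [0, 0, -30, 0], [0, 0, -45, 0], [0, 0, -45, 0]], "hand": 50}}

```text
clock: 18.0
tool_pos: [526.6, 206.6, 146.8]
tcp_rot: [-2.291, -2.148, 0.002]
force: [1.4, 1.4, 1.1]
finger_gap: 49.8
finger_force: 0.0
```

```bash
python3 -c "
from h import *
plan(460.1,-303.3,110,5.2)"
```

```text
at [526.6 206.6 146.8] h 86.3 tilt [-0.001 -0.002 -1.   ] F [1.4 1.4 1.1] gap 49.8 ff 0.0 t 18.0 rows 11
[-46.7, -3.0, 3.3, 0.129]
[-46.7, 3.0, 3.3, 0.129]
[-45.9, 8.9, 3.3, 0.129]
[-44.4, 14.8, 3.3, 0.129]
[-42.1, 20.3, 3.3, 0.129]
[-39.1, 25.6, 3.3, 0.129]
[-35.5, 30.4, 3.3, 0.129]
[-31.4, 34.7, 3.3, 0.129]
[-26.6, 38.4, 3.3, 0.129]
[-21.5, 41.5, 3.3, 0.129]
[-16.0, 43.9, 3.3, 0.129]
```

Request:
{"fn": "servo_tool", "kwargs": {"commands": [[-46.7, -3.0, 3.3, 0.129], [-46.7, 3.0, 3.3, 0.129], [-45.9, 8.9, 3.3, 0.129], [-44.4, 14.8, 3.3, 0.129], [-42.1, 20.3, 3.3, 0.129], [-39.1, 25.6, 3.3, 0.129], [-35.5, 30.4, 3.3, 0.129], [-31.4, 34.7, 3.3, 0.129]], "hand": 55}}

```text
clock: 18.8
tool_pos: [478.1, -165.9, 119.7]
tcp_rot: [3.055, 0.73, 0.001]
force: [0.4, -0.3, 0.2]
finger_gap: 55.0
finger_force: 0.0
```

Request:
{"fn": "servo_tool", "kwargs": {"commands": [[-26.6, 38.4, 3.3, 0.129], [-21.5, 41.5, 3.3, 0.129], [-16.0, 43.9, 3.3, 0.129], [0, 0, 30, 0], [0, 0, 20, 0], [0, 0, 0, 0]]}}

```text
clock: 19.4
tool_pos: [458.0, -302.2, 57.3]
tcp_rot: [-3.136, -0.136, 0.007]
force: [-0.1, 0.1, 0.3]
finger_gap: 54.7
finger_force: 0.0
```

```bash
python3 -c "
from h import *
plan(460.1,-303.6,4,5.2,n=2)
rep('t8',15,60,(-60,60,-150,75))
print('tray');D=np.load('pics/t8.npz');im=D['im'];hsv=cv2.cvtColor(im,cv2.COLOR_RGB2HSV)
m=(hsv[...,0]>12)&(hsv[...,0]<28)&(hsv[...,1]>85)&(hsv[...,2]>130);m[:150]=0;m[240:]=0
n,l,s,c=cv2.connectedComponentsWithStats(m.astype(np.uint8))
print([(s[i].tolist(),atz('top',*c[i],10).round(0)) for i in range(1,n) if s[i,4]>30])
cv2.imwrite('pics/t8b.png',cv2.resize(cv2.imread('pics/t8.png')[160:240,115:255],None,fx=5.5,fy=5.5))"
```

```text
at [ 458.  -302.2   57.3] h 5.0 tilt [-0.004 -0.003 -1.   ] F [-0.1  0.1  0.3] gap 54.7 ff 0.0 t 19.4 rows 2
[1.0, 0.8, 26.7, -0.002]
[1.0, 0.8, 26.7, -0.002]
-110 mid 0.5 y -108.7 -102.7 z 28.0 9
-95 mid -0.4 y -101.5 -87.9 z 29.6 24
-80 mid 0.6 y -86.3 -73.3 z 29.9 23
-65 mid -0.5 y -72.3 -57.6 z 31.3 28
-50 mid -0.7 y -57.4 -42.7 z 30.5 25
-35 mid -1.9 y -41.7 -28.0 z 29.9 24
-20 mid -2.2 y -26.1 -12.9 z 31.1 27
-5 mid -2.5 y -12.4 0.6 z 30.9 20
10 mid 0.2 y 2.7 17.3 z 29.7 26
25 mid -0.0 y 17.7 31.9 z 29.2 28
40 mid -0.5 y 33.5 47.0 z 29.5 25
55 mid -1.9 y 47.6 61.2 z 29.8 25
70 mid -0.7 y 63.1 74.5 z 29.2 23
tray
[([236, 166, 8, 54, 312], array([527., -18.,  10.])), ([303, 175, 9, 23, 148], array([ 571., -291.,   10.])), ([155, 192, 47, 9, 305], array([531., 229.,  10.])), ([496, 208, 16, 3, 31], array([  459., -1081.,    10.])), ([481, 212, 13, 28, 264], array([  395., -1001.,    10.])), ([449, 217, 29, 5, 69], array([ 425., -908.,   10.]))]
```

View pics/t8b.png

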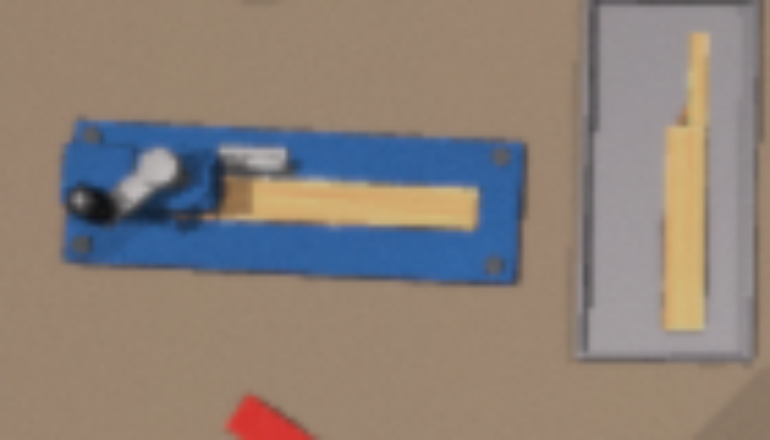

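The first slat lies square in its seat (pixels 155–202, 192–201), and the chipped one is in the tray. Next is the second slat.

Request:
{"fn": "servo_tool", "kwargs": {"commands": [[1.0, 0.8, 26.7, 0], [1.0, 0.8, 20, 0], [0, 0, 6, 0], [0, 0, 0, 0]]}}

```text
clock: 19.85
tool_pos: [462.2, -304.3, 7.4]
tcp_rot: [-3.138, -0.137, 0.0]
force: [0.2, 0.7, 0.6]
finger_gap: 54.8
finger_force: 0.0
```

Request:
{"fn": "servo_tool", "kwargs": {"commands": [[0, 0, 0, 0], [0, 0, 0, 0], [0, 0, 0, 0], [0, 0, 0, 0], [0, 0, -30, 0], [0, 0, -45, 0], [0, 0, -10, 0], [0, 0, 0, 0]], "hand": 10}}

```text
clock: 20.65
tool_pos: [463.6, -305.5, 94.7]
tcp_rot: [3.136, 0.136, 0.008]
force: [-0.1, 0.7, -0.2]
finger_gap: 25.7
finger_force: 44.3
```

```bash
python3 -c "
from h import *
p=seat(0,-150); plan(*p,90,86.3)"
```

```text
at [ 463.6 -305.5   94.7] h 5.0 tilt [ 0.005  0.003 -1.   ] F [-0.1  0.7 -0.2] gap 25.7 ff 44.3 t 20.6 rows 10
[9.1, -39.1, 0.5, -0.142]
[14.5, -37.4, 0.5, -0.142]
[19.7, -35.0, 0.5, -0.142]
[24.4, -31.9, 0.5, -0.142]
[28.7, -28.1, 0.5, -0.142]
[32.4, -23.7, 0.5, -0.142]
[35.4, -18.9, 0.5, -0.142]
[37.7, -13.7, 0.5, -0.142]
[39.3, -8.2, 0.5, -0.142]
[40.1, -2.6, 0.5, -0.142]
```

Request:
{"fn": "servo_tool", "kwargs": {"commands": [[9.1, -39.1, 0, -0.142], [14.5, -37.4, 0, -0.142], [19.7, -35.0, 0, -0.142], [24.4, -31.9, 0, -0.142], [28.7, -28.1, 0, -0.142], [32.4, -23.7, 0, -0.142], [35.4, -18.9, 0, -0.142], [37.7, -13.7, 0, -0.142]]}}

```text
clock: 21.45
tool_pos: [506.3, 15.0, 90.9]
tcp_rot: [-2.566, -1.81, 0.002]
force: [1.2, -0.3, -0.1]
finger_gap: 26.5
finger_force: 44.3
```

Request:
{"fn": "servo_tool", "kwargs": {"commands": [[39.3, -8.2, 0, -0.142], [40.1, -2.6, 0, -0.142], [0, 0, 0, 0], [0, 0, 0, 0]]}}

```text
clock: 21.85
tool_pos: [517.6, 93.9, 90.9]
tcp_rot: [-2.288, -2.15, 0.002]
force: [-1.0, -1.0, -0.9]
finger_gap: 26.5
finger_force: 44.3
```

```bash
python3 -c "
from h import *
rep('t9',60,130,(-60,60,-300,60))
p=seat(0,-150); plan(*p,90,86.3,n=1)
snap('side','s9');cv2.imwrite('pics/s9b.png',cv2.resize(cv2.imread('pics/s9.png')[190:330,140:320],None,fx=4,fy=4))"
```

```text
-215 mid -1.1 y -222.5 -209.5 z 93.0 27
-200 mid -1.8 y -207.4 -192.6 z 92.7 29
-185 mid 0.1 y -191.9 -178.2 z 92.1 28
-50 mid -12.9 y -54.3 -45.1 z 92.0 8
-35 mid -5.3 y -42.2 -27.6 z 89.5 27
-20 mid -6.3 y -26.8 -13.2 z 90.1 28
-5 mid -6.6 y -11.6 -1.9 z 89.4 17
at [517.7  92.3  90.9] h 86.3 tilt [-0.001 -0.002 -1.   ] F [-0.3 -0.  -0.5] gap 26.0 ff 44.3 t 21.9 rows 1
[-0.3, 2.6, 0.9, -0.0]
```

View pics/s9b.png

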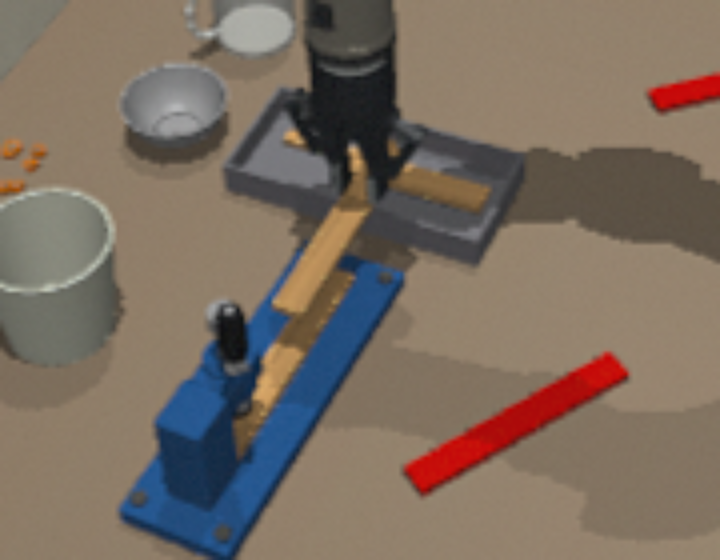

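Request:
{"fn": "servo_tool", "kwargs": {"commands": [[10, 1, 14, 0.025], [15, 1, 14, 0], [20, 0.5, 0, 0], [0, 0, 12, 0], [0, 0, 6, 0], [0, 0, 0, 0]]}}

```text
clock: 22.55
tool_pos: [523.8, 135.2, 44.7]
tcp_rot: [-2.32, -2.118, 0.005]
force: [-0.3, 0.0, -0.1]
finger_gap: 25.9
finger_force: 44.3
```

```bash
python3 -c "
from h import *
rep('t10',36,70,(-60,60,-300,75))
p=seat(0,-39); plan(*p,45,86.3,n=4)"
```

```text
-185 mid 0.9 y -179.1 -177.5 z 49.8 8
-170 mid 0.6 y -175.3 -163.4 z 48.1 27
-155 mid -0.0 y -162.1 -147.8 z 46.8 29
-140 mid 0.0 y -147.0 -133.8 z 45.9 24
-5 mid -9.1 y -4.9 0.2 z 44.8 5
10 mid 0.3 y 2.9 17.3 z 44.4 27
25 mid -0.1 y 18.2 32.3 z 43.9 25
40 mid 1.5 y 33.2 43.6 z 41.8 10
at [524.3 135.5  45.3] h 84.8 tilt [-0.002 -0.002 -1.   ] F [ 0.5 -0.1 -0.9] gap 26.4 ff 44.3 t 22.6 rows 4
[16.8, -0.8, 0.1, -0.007]
[16.8, -0.7, 0.1, -0.007]
[16.8, -0.5, 0.1, -0.007]
[16.8, -0.4, 0.1, -0.007]
```

Request:
{"fn": "servo_tool", "kwargs": {"commands": [[16, -0.5, -1.5, 0], [17, -0.5, 0, 0], [17, -0.5, 0, 0], [12, -0.4, 0, 0], [5, -0.2, 0, 0], [0, 0, 0, 0], [0, 0, 0, 0]]}}

```text
clock: 23.3
tool_pos: [528.6, 203.9, 47.4]
tcp_rot: [2.318, 2.12, -0.001]
force: [0.2, -0.7, -0.1]
finger_gap: 26.2
finger_force: 44.3
```

```bash
python3 -c "
from h import *
rep('t11',32,70,(-60,60,-300,75))
st()"
```

```text
-110 mid -0.5 y -112.6 -104.6 z 51.0 15
-95 mid -1.1 y -102.4 -87.9 z 48.7 28
-80 mid 0.5 y -87.2 -72.9 z 49.2 28
-65 mid 1.4 y -72.1 -58.6 z 49.7 23
{'clock': 23.35, 'tool_pos': [528.715, 203.572, 47.404], 'tcp_rot': [2.319, 2.119, -0.001], 'joint_pos': [-0.275, 0.554, -0.261, 1.94, 0.22, 0.675, -0.762], 'force': [0.417, -0.781, 0.272], 'finger_gap': 26.356, 'finger_force': 44.348}
```

Request:
{"fn": "servo_tool", "kwargs": {"commands": [[0, 0, 3, 0], [0, 0, 3, 0], [0, 0, 2, 0], [0, 0, 0, 0]]}}

```text
clock: 23.75
tool_pos: [528.6, 204.1, 39.1]
tcp_rot: [-2.318, -2.12, 0.001]
force: [-0.0, -0.3, -1.1]
finger_gap: 26.8
finger_force: 44.5
```

Request:
{"fn": "servo_tool", "kwargs": {"commands": [[0, 0, 0, 0], [0, 0, 0, 0], [0, 0, 0, 0], [0, 0, -35, 0], [0, 0, -45, 0], [0, 0, -45, 0], [-20, 0, -45, 0], [-50, 0, 0, 0]], "hand": 50}}

```text
clock: 24.55
tool_pos: [526.1, 140.7, 216.5]
tcp_rot: [2.307, 2.127, 0.021]
force: [1.8, -0.3, 0.1]
finger_gap: 50.1
finger_force: 0.0
```

Request:
{"fn": "servo_tool", "kwargs": {"commands": [[-50, 0, 0, 0], [-50, 0, 0, 0], [-50, 0, 0, 0], [0, 0, 0, 0]]}}

```text
clock: 24.95
tool_pos: [508.0, -23.0, 209.5]
tcp_rot: [2.328, 2.106, -0.005]
force: [0.5, 0.6, -0.3]
finger_gap: 50.0
finger_force: 0.0
```

```bash
python3 -c "
from h import *
rep('t12',15,60,(-60,60,-150,75)); snap('side','s12')
a=cv2.resize(cv2.imread('pics/t12.png')[160:240,115:255],None,fx=5,fy=5);b=cv2.resize(cv2.imread('pics/s12.png')[250:320,160:300],None,fx=5,fy=5,interpolation=cv2.INTER_CUBIC)[:,:700]
cv2.imwrite('pics/t12b.png',cv2.resize(np.vstack([a[:280],b[:310]]),None,fx=1,fy=1))
plan(507,354,255,86)"
```

```text
-110 mid 0.5 y -112.2 -103.1 z 39.7 15
-95 mid 0.1 y -102.5 -89.1 z 39.6 27
-80 mid -0.9 y -87.3 -73.5 z 41.2 28
-65 mid -1.5 y -72.0 -57.9 z 39.9 27
-50 mid -0.4 y -57.4 -42.5 z 40.1 30
-35 mid 1.2 y -41.1 -28.1 z 40.1 23
-20 mid 0.4 y -27.1 -13.3 z 40.1 28
-5 mid -0.3 y -12.3 2.2 z 40.4 27
10 mid -1.7 y 3.4 17.3 z 40.1 26
25 mid 0.3 y 17.7 32.3 z 40.5 30
40 mid 0.1 y 32.9 47.3 z 39.3 25
55 mid 0.4 y 47.6 62.1 z 38.0 32
70 mid 1.0 y 62.5 73.0 z 37.2 19
at [509.  -15.8 209.7] h 84.7 tilt [-0.  0. -1.] F [ 0.8  1.5 -0.3] gap 50.3 ff 0.0 t 25.1 rows 8
[46.0, -4.5, -5.7, -0.003]
[46.0, -4.4, -5.7, -0.003]
[46.0, -4.3, -5.7, -0.003]
[46.0, -4.1, -5.7, -0.003]
[46.1, -4.0, -5.7, -0.003]
[46.1, -3.9, -5.7, -0.003]
[46.1, -3.7, -5.7, -0.003]
[46.1, -3.6, -5.7, -0.003]
```

View pics/t12b.png

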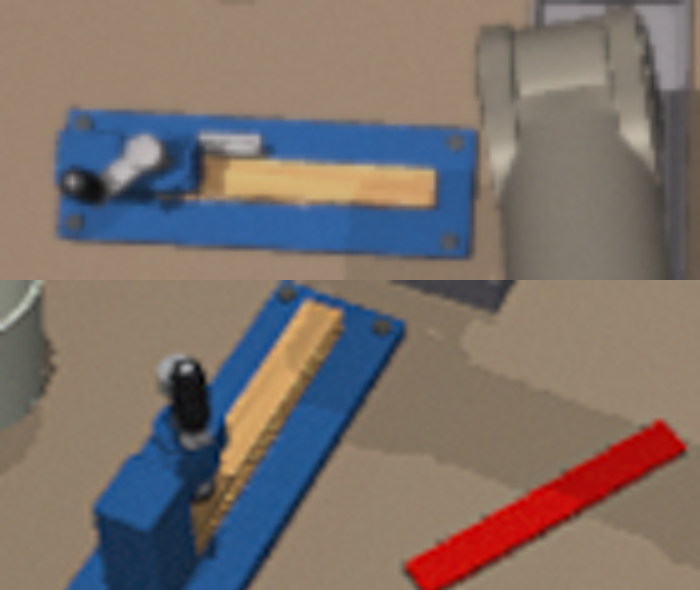

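Both slats lie square and flat in the stack, at x about 0, y about −1 mm, top at z 40. Time to wind down.

Request:
{"fn": "servo_tool", "kwargs": {"commands": [[46, -4.5, -5.7, 0], [46, -4.4, -5.7, 0], [46, -4.3, -5.7, 0], [46, -4.1, -5.7, 0], [46.1, -4, -5.7, 0], [46.1, -3.9, -5.7, 0], [46.1, -3.7, -5.7, 0], [46.1, -3.6, -5.7, -0.025]], "hand": 60, "grip_force": 30}}

```text
clock: 25.85
tool_pos: [507.8, 359.4, 255.5]
tcp_rot: [-2.287, -2.153, -0.001]
force: [-0.1, 0.1, 0.6]
finger_gap: 60.2
finger_force: 0.0
```

Request:
{"fn": "servo_tool", "kwargs": {"commands": [[0, 0, 0, 0], [0, 0, 0, 0]]}}

```text
clock: 26.05
tool_pos: [507.7, 358.4, 254.9]
tcp_rot: [-2.284, -2.155, 0.0]
force: [0.1, -1.0, -0.9]
finger_gap: 60.2
finger_force: 0.0
```

```bash
python3 -c "
from h import *
plan(507,354.4,189,86.3,n=2)"
```

```text
at [507.7 358.4 254.9] h 86.6 tilt [ 0.001 -0.001 -1.   ] F [ 0.1 -1.  -0.9] gap 60.2 ff 0.0 t 26.1 rows 2
[-2.0, -0.2, 33.0, 0.003]
[-2.0, -0.2, 33.0, 0.003]
```

Request:
{"fn": "servo_tool", "kwargs": {"commands": [[-1.8, -0.2, 33, 0], [-1.8, -0.2, 33, 0], [0, 0, 0, 0], [0, 0, 0, 0]]}}

```text
clock: 26.45
tool_pos: [508.9, 350.9, 189.4]
tcp_rot: [2.292, 2.148, -0.002]
force: [-0.1, 0.4, 0.3]
finger_gap: 59.8
finger_force: 0.0
```

Request:
{"fn": "servo_tool", "kwargs": {"commands": [[0, 0, 0, 0], [0, 0, 0, 0], [0, 0, 0, 0], [0, 0, 0, 0], [0, 0, 0, 0]], "hand": 10}}

```text
clock: 26.95
tool_pos: [509.6, 352.6, 190.9]
tcp_rot: [2.291, 2.149, 0.005]
force: [-1.0, 0.5, 6.4]
finger_gap: 22.4
finger_force: 30.8
```

```bash
python3 -c "
from h import *
circ(-.78,2.4,8); circ(1.62,2.4,8);circ(4.02,2.4,8)"
```

```text
at [509.6 352.6 190.9] F [-1.   0.5  6.4] gap 22.4 angle -0.751 rad 40.3 t 26.9
[7.9, 10.9, 0.57, 0]
[4.3, 12.7, 0.57, 0]
[0.4, 13.4, 0.57, 0]
[-3.6, 13.0, 0.57, 0]
[-7.3, 11.3, 0.57, 0]
[-10.3, 8.7, 0.57, 0]
[-12.4, 5.2, 0.57, 0]
[-13.4, 1.3, 0.57, 0]
at [509.6 352.6 190.9] F [-1.   0.5  6.4] gap 22.4 angle -0.751 rad 40.3 t 26.9
[-13.2, -2.7, 0.57, 0]
[-11.8, -6.4, 0.57, 0]
[-9.4, -9.6, 0.57, 0]
[-6.1, -12.0, 0.57, 0]
[-2.3, -13.3, 0.57, 0]
[1.7, -13.3, 0.57, 0]
[5.6, -12.2, 0.57, 0]
[9.0, -10.0, 0.57, 0]
at [509.6 352.6 190.9] F [-1.   0.5  6.4] gap 22.4 angle -0.751 rad 40.3 t 26.9
[11.5, -6.9, 0.57, 0]
[13.1, -3.2, 0.57, 0]
[13.4, 0.8, 0.57, 0]
[12.6, 4.7, 0.57, 0]
[10.6, 8.2, 0.57, 0]
[7.7, 11.0, 0.57, 0]
[4.1, 12.8, 0.57, 0]
[0.2, 13.4, 0.57, 0]
```

Request:
{"fn": "servo_tool", "kwargs": {"commands": [[0, 0, -2, 0], [0, 0, 0, 0], [3, -1, 0, 0], [0, 0, 0, 0]], "hand": 45}}

```text
clock: 27.35
tool_pos: [507.8, 355.1, 191.0]
tcp_rot: [-2.291, -2.15, 0.0]
force: [-0.6, 0.1, -0.4]
finger_gap: 44.9
finger_force: 0.0
```

Request:
{"fn": "servo_tool", "kwargs": {"commands": [[0, 0, 0, 0], [0, 0, 0, 0], [0, 0, 0, 0], [0, 0, 0, 0], [0, 0, 0, 0]], "hand": 10}}

```text
clock: 27.85
tool_pos: [508.3, 354.6, 191.2]
tcp_rot: [2.291, 2.149, 0.0]
force: [1.2, 0.5, 1.0]
finger_gap: 22.2
finger_force: 30.2
```

Request:
{"fn": "servo_tool", "kwargs": {"commands": [[7.9, 10.9, 0.57, 0], [4.3, 12.7, 0.57, 0], [0.4, 13.4, 0.57, 0], [-3.6, 13.0, 0.57, 0], [-7.3, 11.3, 0.57, 0], [-10.3, 8.7, 0.57, 0], [-12.4, 5.2, 0.57, 0], [-13.4, 1.3, 0.57, 0]]}}

```text
clock: 28.65
tool_pos: [580.5, 316.1, 186.7]
tcp_rot: [-2.288, -2.149, 0.003]
force: [-6.5, 1.7, 4.6]
finger_gap: 22.4
finger_force: 30.6
```

```bash
python3 -c "
from h import *
circ(-.78,2.4,1)"
```

```text
at [580.5 316.1 186.7] F [-6.5  1.7  4.6] gap 22.4 angle 1.622 rad 45.7 t 28.6
[-34.3, 76.5, 4.58, 0]
```

Request:
{"fn": "servo_tool", "kwargs": {"commands": [[-13.2, -2.7, 0.57, 0], [-11.8, -6.4, 0.57, 0], [-9.4, -9.6, 0.57, 0], [-6.1, -12.0, 0.57, 0], [-2.3, -13.3, 0.57, 0], [1.7, -13.3, 0.57, 0], [5.6, -12.2, 0.57, 0], [9.0, -10.0, 0.57, 0]]}}

```text
clock: 29.45
tool_pos: [499.5, 291.4, 182.1]
tcp_rot: [2.292, 2.146, -0.008]
force: [-3.8, -4.6, 6.9]
finger_gap: 22.6
finger_force: 30.9
```

```bash
python3 -c "
from h import *
circ(-.78,2.4,1)"
```

```text
at [499.5 291.4 182.1] F [-3.8 -4.6  6.9] gap 22.6 angle -2.334 rad 46.6 t 29.4
[-34.1, 76.6, 4.58, 0]
```

Request:
{"fn": "servo_tool", "kwargs": {"commands": [[11.5, -6.9, 0.57, 0], [13.1, -3.2, 0.57, 0], [13.4, 0.8, 0.57, 0], [12.6, 4.7, 0.57, 0], [10.6, 8.2, 0.57, 0], [0, 0, 0, 0]]}}

```text
clock: 30.05
tool_pos: [510.7, 356.3, 179.0]
tcp_rot: [2.292, 2.149, 0.004]
force: [1.7, 0.4, 1.7]
finger_gap: 22.5
finger_force: 30.3
```

```bash
cat >> h.py <<'E'
def tang(k=6):
    a=np.radians(HY); Y=np.array([np.cos(a),np.sin(a)]); X=np.array([Y[1],-Y[0]]); F=[]
    for i in range(k): arm.read_camera("top"); s=arm.observe(); F.append(s["force"])
    F=np.mean(F,0); q=np.array(s["tool_pos"])[:2]-C; t=np.arctan2(q@X,q@Y); T=np.cos(t)*X-np.sin(t)*Y; r=np.sin(t)*X+np.cos(t)*Y
    print("angle",round(t,3),"rad",round(np.linalg.norm(q),1),"tangential resist",round(-F[:2]@T,2),"radial",round(F[:2]@r,2),"Fz",round(F[2],1),"z",s["tool_pos"][2],"gap",s["finger_gap"],"t",s["clock"])
E
python3 -c "
from h import *
tang(); circ(5.52,2.4,8); circ(7.92,.9,3)"
```

```text
angle -0.733 rad 42.6 tangential resist -1.44 radial 0.45 Fz 1.0 z 179.206690627106 gap 22.161384472519867 t 30.35
at [508.7 354.9 179.2] F [0.6 1.6 0.2] gap 22.2 angle -0.733 rad 42.6 t 30.4
[7.7, 11.0, 0.57, 0]
[4.1, 12.8, 0.57, 0]
[0.2, 13.4, 0.57, 0]
[-3.8, 12.9, 0.57, 0]
[-7.5, 11.2, 0.57, 0]
[-10.4, 8.5, 0.57, 0]
[-12.5, 5.0, 0.57, 0]
[-13.4, 1.1, 0.57, 0]
at [508.7 354.9 179.2] F [0.6 1.6 0.2] gap 22.2 angle -0.733 rad 42.6 t 30.4
[-13.1, -2.9, 0.57, 0]
[-11.7, -6.6, 0.57, 0]
[-9.2, -9.8, 0.57, 0]
```

Request:
{"fn": "servo_tool", "kwargs": {"commands": [[7.7, 11.0, 0.57, 0], [4.1, 12.8, 0.57, 0], [0.2, 13.4, 0.57, 0], [0, 0, 0, 0]]}}

```text
clock: 30.75
tool_pos: [548.7, 361.7, 177.3]
tcp_rot: [2.293, 2.144, -0.003]
force: [0.2, -4.6, 5.1]
finger_gap: 22.5
finger_force: 30.6
```

```bash
python3 -c "
from h import *
tang()"
```

```text
angle 0.221 rad 42.5 tangential resist -1.5 radial -5.32 Fz 4.4 z 177.37545244923203 gap 22.36750923452364 t 31.05
```

Request:
{"fn": "servo_tool", "kwargs": {"commands": [[-3.8, 12.9, 0.57, 0], [-7.5, 11.2, 0.57, 0], [0, 0, 0, 0]]}}

```text
clock: 31.35
tool_pos: [569.6, 348.3, 176.2]
tcp_rot: [2.294, 2.146, -0.009]
force: [-5.8, -5.9, 8.1]
finger_gap: 21.9
finger_force: 31.0
```

```bash
python3 -c "
from h import *
tang()"
```

```text
angle 0.802 rad 43.6 tangential resist -1.45 radial -8.74 Fz 7.9 z 176.23208680548092 gap 22.470411289113333 t 31.65
```

Request:
{"fn": "servo_tool", "kwargs": {"commands": [[-2, -2, -0.5, 0], [-10.4, 8.5, 0.57, 0], [-12.5, 5.0, 0.57, 0]]}}

```text
clock: 31.95
tool_pos: [579.5, 327.5, 175.5]
tcp_rot: [-2.288, -2.15, -0.002]
force: [-2.9, 2.2, 0.6]
finger_gap: 22.4
finger_force: 30.3
```

```bash
python3 -c "
from h import *
tang(1);tang(1);tang()"
```

```text
angle 1.465 rad 45.2 tangential resist 0.27 radial -4.31 Fz 5.9 z 175.11923784609922 gap 22.31827562779517 t 32.0
angle 1.456 rad 45.0 tangential resist 0.2 radial -1.34 Fz 0.5 z 175.33048395337119 gap 22.341433103835843 t 32.05
angle 1.399 rad 44.8 tangential resist 0.67 radial -1.35 Fz 0.0 z 175.45660838231353 gap 21.92534793661077 t 32.35
```

```bash
python3 -c "
from h import *
circ(1.38,1.2,12)"
```

```text
at [579.6 326.2 175.5] F [-1.3  0.5  0.3] gap 21.9 angle 1.399 rad 44.8 t 32.4
[-4.5, 0.6, 0.19, 0]
[-4.5, 0.2, 0.19, 0]
[-4.5, -0.3, 0.19, 0]
[-4.4, -0.7, 0.19, 0]
[-4.3, -1.2, 0.19, 0]
[-4.2, -1.6, 0.19, 0]
[-4.0, -2.0, 0.19, 0]
[-3.8, -2.4, 0.19, 0]
[-3.6, -2.8, 0.19, 0]
[-3.3, -3.1, 0.19, 0]
[-2.9, -3.4, 0.19, 0]
[-2.6, -3.7, 0.19, 0]
```

Request:
{"fn": "servo_tool", "kwargs": {"commands": [[-4.5, 0.6, 0.19, 0]]}}

```text
clock: 32.45
tool_pos: [579.9, 323.3, 175.4]
tcp_rot: [-2.289, -2.15, -0.003]
force: [0.8, 3.8, -2.7]
finger_gap: 22.3
finger_force: 29.9
```

Request:
{"fn": "servo_tool", "kwargs": {"commands": [[-4.5, 0.2, 0.19, 0]]}}

```text
clock: 32.55
tool_pos: [580.2, 317.9, 175.2]
tcp_rot: [-2.29, -2.15, -0.002]
force: [1.2, 3.7, -3.2]
finger_gap: 22.4
finger_force: 29.9
```

Request:
{"fn": "servo_tool", "kwargs": {"commands": [[-4.5, -0.3, 0.19, 0]]}}

```text
clock: 32.65
tool_pos: [579.8, 312.7, 175.0]
tcp_rot: [-2.291, -2.149, -0.002]
force: [1.1, 3.6, -2.8]
finger_gap: 22.4
finger_force: 29.9
```

Request:
{"fn": "servo_tool", "kwargs": {"commands": [[-4.4, -0.7, 0.19, 0]]}}

```text
clock: 32.75
tool_pos: [578.9, 307.9, 174.8]
tcp_rot: [2.292, 2.149, 0.001]
force: [2.1, 3.3, -4.9]
finger_gap: 22.1
finger_force: 29.8
```

```bash
python3 -c "
from h import *
tang(1);tang(4)"
```

```text
angle 1.828 rad 45.9 tangential resist 2.86 radial -0.04 Fz -2.5 z 174.73043923725595 gap 22.00392393684235 t 32.8
angle 1.818 rad 45.9 tangential resist 1.46 radial 1.38 Fz -3.0 z 174.79303659047252 gap 22.613915385180896 t 33.0
```

Request:
{"fn": "servo_tool", "kwargs": {"commands": [[-4.3, -1.2, 0.1, 0]]}}

```text
clock: 33.1
tool_pos: [577.8, 304.5, 174.7]
tcp_rot: [2.291, 2.149, 0.003]
force: [4.7, 3.4, -6.2]
finger_gap: 22.7
finger_force: 29.7
```

Request:
{"fn": "servo_tool", "kwargs": {"commands": [[-4.2, -1.6, 0.1, 0]]}}

```text
clock: 33.2
tool_pos: [576.0, 299.9, 174.5]
tcp_rot: [2.291, 2.149, 0.002]
force: [5.4, 2.0, -6.5]
finger_gap: 22.9
finger_force: 29.7
```

Request:
{"fn": "servo_tool", "kwargs": {"commands": [[-4, -2, 0.1, 0]]}}

```text
clock: 33.3
tool_pos: [573.8, 295.7, 174.4]
tcp_rot: [2.291, 2.148, 0.002]
force: [5.6, 2.6, -7.9]
finger_gap: 22.4
finger_force: 29.7
```

Request:
{"fn": "servo_tool", "kwargs": {"commands": [[0, 0, 0, 0], [0, 0, 0, 0], [0, 0, 0, 0], [0, 0, 0, 0]]}}

```text
clock: 33.7
tool_pos: [573.5, 295.3, 174.4]
tcp_rot: [2.291, 2.148, -0.001]
force: [5.7, -0.8, -7.3]
finger_gap: 22.4
finger_force: 29.7
```

Request:
{"fn": "servo_tool", "kwargs": {"commands": [[0, 0, 0, 0], [0, 0, 0, 0], [0, 0, 0, 0], [0, 0, 0, 0], [0, 0, -30, 0], [0, 0, -45, 0], [-20, 0, -20, 0], [-50, 0, 0, 0]], "hand": 60}}

```text
clock: 34.5
tool_pos: [568.9, 232.4, 274.0]
tcp_rot: [-2.282, -2.158, -0.014]
force: [0.5, -1.1, -0.5]
finger_gap: 59.9
finger_force: 0.0
```

Request:
{"fn": "servo_tool", "kwargs": {"commands": [[-50, 0, 0, 0], [-50, 0, 0, 0], [-50, 0, 0, 0], [-50, 0, 0, 0], [-50, 0, 0, 0], [-50, 0, 0, 0], [-50, 0, 0, 0], [-50, 0, 0, 0]]}}

```text
clock: 35.3
tool_pos: [542.4, -174.6, 270.1]
tcp_rot: [2.291, 2.149, 0.001]
force: [1.7, -0.3, 0.4]
finger_gap: 60.3
finger_force: 0.0
```

Request:
{"fn": "servo_tool", "kwargs": {"commands": [[-50, 0, 0, 0], [-50, 0, 0, 0], [-50, 0, 0, 0], [0, 0, 0, 0]]}}

```text
clock: 35.7
tool_pos: [530.1, -331.5, 269.5]
tcp_rot: [2.302, 2.135, -0.006]
force: [-0.5, 0.4, -1.0]
finger_gap: 60.1
finger_force: 0.0
```

```bash
python3 -c "
from h import *
st(); rep('t13',15,60,(-60,60,-150,75)); snap('side','s13')
a=cv2.resize(cv2.imread('pics/t13.png')[150:240,115:255],None,fx=5,fy=5);b=cv2.resize(cv2.imread('pics/s13.png')[200:330,150:290],None,fx=5,fy=5,interpolation=cv2.INTER_CUBIC)
cv2.imwrite('pics/t13b.png',cv2.resize(np.vstack([a,b]),(382,600)))"
```

```text
{'clock': 35.7, 'tool_pos': [530.099, -331.535, 269.476], 'tcp_rot': [2.302, 2.135, -0.006], 'joint_pos': [0.533, 0.366, -0.101, 1.632, 0.045, 1.144, 0.345], 'force': [-0.523, 0.352, -0.977], 'finger_gap': 60.079, 'finger_force': 0.0}
-110 mid 0.7 y -110.9 -102.7 z 38.7 15
-95 mid 0.1 y -102.2 -87.6 z 41.1 26
-80 mid -0.9 y -86.3 -73.0 z 40.8 25
-65 mid -1.4 y -72.5 -57.5 z 41.0 29
-50 mid -0.6 y -54.9 -42.5 z 39.7 26
-35 mid -0.0 y -42.0 -29.0 z 40.2 24
-20 mid -0.7 y -27.3 -13.0 z 38.7 28
-5 mid 0.4 y -12.1 0.9 z 39.3 28
10 mid 0.5 y 3.3 17.3 z 39.1 27
25 mid 0.7 y 17.5 32.1 z 39.2 31
40 mid -0.3 y 32.6 47.4 z 38.6 29
55 mid -0.5 y 49.0 61.4 z 39.0 28
70 mid -0.3 y 62.6 72.1 z 39.4 12
```

View pics/t13b.png

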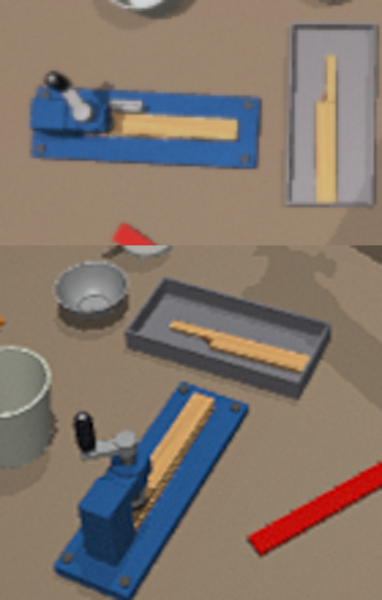

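```bash
python3 -c "
from h import *
D=np.load('pics/t13.npz');P=cloud('top',D['d'])
a=np.radians(HY); Y=np.array([np.cos(a),np.sin(a)]); X=np.array([Y[1],-Y[0]])
L=(P[...,:2]-C)@np.array([X,Y]).T; k=(P[...,2]>195)&(np.hypot(*np.moveaxis(L,-1,0))<75)
c=(L[k].min(0)+L[k].max(0))/2; print(k.sum(),L[k].mean(0),c,np.arctan2(*L[k].mean(0)),P[k][:,2].mean())"
```

```text
33 [34.43154135 26.27087902] [34.52516166 27.23964869] 0.9190341059393299 208.28659767721732
```

The crank sprang back to 0.92 rad when released. That fits pad contact near 0.05 rad and about 30 N still on the stack. The stack is square, the chipped slat is at rest in the tray, and the arm is clear.

```bash
python3 -c "
from h import *
print(arm.job_done())"
```

```text
the job is handed in; nothing more can be done
None
```

I handed the job in, but no verdict came back: both sound slats are stacked square and clamped at an estimated 30 N, the chipped slat is in the tray, no short slat was present, and I left the jug, bowl and tub alone.

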